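Load the pantry's jar warmer

TASK

Swing the jar warmer's heat lever to off, pry its lid open with the spreading knife's blade in the notch, and stand every jam jar on the table upright inside, side by side. Then shut the lid fully and only after that swing the lever so that it points at the red arrow; at the end the knife must be lying back on its board. Leave the lever at off for as long as the lid is open, and do not knock over or push away the other things.

Things in the scene. Friction and masses are not known exactly. Their poses are not given: they have to be found in the camera images.
- warmer: The jar warmer, one fixed appliance: a white box 150 mm deep (its x) by 260 mm wide (its y), 70 mm high, 6 mm walls, with a black control pod on its right (-y) side, 210 mm deep (flush with the box in front) by 190 mm wide, 50 mm high. Origin: underside of the middle of the box (pod not counted); x points away from the robot, so its front is at x = -75 mm. Its yaw varies by up to 0.08 either way.
- tray (a point): Middle of the box's inner floor, 8 mm above the table; axes as warmer. The clear inside is 138 mm (x) by 248 mm (y) and 62 mm deep, flat, with no compartments: four jars fit side by side along y.
- notch (a point): Middle of the pry notch in the front wall, 60 mm wide and 12 mm high, right under the lid's front edge: it runs from 58 to 70 mm above the table, centre at 64 mm. Axes as warmer: a blade goes in along +x. The notch is the only way under the shut lid.
- lid_hinge (a point): Middle of the lid's hinge line at the far rim of the box: warmer x = +75 mm, 70 mm above the table; the line runs along the warmer's y.
- lid (a joint): Lid angle, rad. The lid is a dark brown flat plate, 150 mm from hinge line to front edge, 260 mm wide, 8 mm thick, 80 g, with no handle; shut, its underside is 70 mm above the table and it is flush with the box all round. 0 shut, grows as its front edge rises, stop at 1.85 (a little past upright). A stiff hinge: the lid stays wherever it is left; about 1 to 1.5 N near the front edge moves it up, under 1 N down.
- lever (a joint): Angle of the heat lever, rad: 0 is OFF (a stop, at the wide black bar on the dial, the end farthest from the box), growing to 2.0 (a stop) as the lever swings towards the box. Seen from above it turns clockwise as it grows; at 1.0 it points straight at the warmer's front (-x). It is stiff (about 0.8 N at the knob) and stays where it is left.
- lever_pivot (a point): The lever's vertical hinge axis, at the level of the pod's top, 50 mm above the table, at (35, -225) mm in the warmer's x, y. Axes as warmer.
- lever_knob (a point): Top of the upright round yellow knob at the end of the lever: 18 mm across, top 93 mm above the table, free from 67 mm upwards (below that is the flat steel arm), 65 mm from the pivot axis. Its x axis points outwards along the lever.
- marker (a joint): Where the flat red arrow stands on the dial, rad, on the same scale as lever. It lies flush in the dial, cannot be moved, and differs from start to start (0.5 to 1.75).
- marker_tip (a point): Point of the red arrow, 90 mm from the lever's pivot axis, 52 mm above the table. Its x axis points outwards along the arrow: the lever is on the arrow when the two x axes agree.
- board: Light wooden bread board, fixed, 130 mm (x) by 280 mm (y), 14 mm thick, to the right of the robot. Origin: centre of its underside.
- knife: Spreading knife, 80 g: dark wooden handle 110 mm long, 24 mm wide, 18 mm high, and a flat steel blade 120 mm long, 20 mm wide, 3 mm thick. Origin: centre of the handle's underside; x points along the blade, z up, the handle runs from x = -55 to 55 mm and the blade from 55 to 175 mm, its mid-plane 9 mm above the handle's underside (so it stands 7.5 mm clear of what the handle lies on). Centre of mass near x = 22 mm. Starts on the board.
- knife_tip (a point): Centre of the blade's end, x = 175 mm, 9 mm above the handle's underside; axes as knife.
- jar1: Squat lidded jam jar, amber glass with a white paper band and a gold cap with a white disc on top, 52 mm across, 42 mm high, 90 to 170 g. Origin: centre of its underside, z up. Two to four of the jars are present; an absent one reads None.
- jar2: Squat lidded jam jar, amber glass with a white paper band and a gold cap with a white disc on top, 52 mm across, 42 mm high, 90 to 170 g. Origin: centre of its underside, z up. Two to four of the jars are present; an absent one reads None.
- jar3: Squat lidded jam jar, amber glass with a white paper band and a gold cap with a white disc on top, 52 mm across, 42 mm high, 90 to 170 g. Origin: centre of its underside, z up. Two to four of the jars are present; an absent one reads None.
- jar4: Squat lidded jam jar, amber glass with a white paper band and a gold cap with a white disc on top, 52 mm across, 42 mm high, 90 to 170 g. Origin: centre of its underside, z up. Two to four of the jars are present; an absent one reads None.
- salt: Small blue salt bowl, 54 mm across, 36 mm high, may stand among the jars. Bystander. Origin: centre of its underside.
- mill: Dark wooden pepper mill, 48 mm across, 100 mm high. Bystander. Origin: centre of its underside.
- bottle_a: Green glass bottle, 68 mm across, 220 mm high. Bystander. Origin: centre of its underside.
- bottle_b: Green glass bottle with a cork, 68 mm across, 200 mm high. Bystander. Origin: centre of its underside.
- tumbler: Glass tumbler, 68 mm across, 90 mm high. Bystander. Origin: centre of its underside.
- mug: White mug, 80 mm across plus its handle, 90 mm high. Bystander. Origin: centre of its underside.
- tea_tin: Green tea tin, 70 mm across, 100 mm high. Bystander. Origin: centre of its underside.

How it is judged:
On the way, in this order (a step that is already met when the one before it is completed fails the run):
1. the heat lever is at off (value of joint lever below 0.12 rad), for 0.2 s.
2. the knife has pried the lid up (value of joint lid above 0.25 rad and contact force between knife and lid above 0.2 N), for 0.05 s.
3. with the lid open, all jars stand inside the box (value of joint lid above 0.5 rad and x of jar1 in the frame of tray between -0.055 and 0.055 m and y of jar1 in the frame of tray between -0.11 and 0.11 m and z of jar1 in the frame of tray between -0.006 and 0.01 m and angle between each of jar1, jar2, jar3, jar4's own z axis and vertical below 0.2 rad and x of jar2 in the frame of tray between -0.055 and 0.055 m and y of jar2 in the frame of tray between -0.11 and 0.11 m and z of jar2 in the frame of tray between -0.006 and 0.01 m and x of jar3 in the frame of tray between -0.055 and 0.055 m and y of jar3 in the frame of tray between -0.11 and 0.11 m and z of jar3 in the frame of tray between -0.006 and 0.01 m and x of jar4 in the frame of tray between -0.055 and 0.055 m and y of jar4 in the frame of tray between -0.11 and 0.11 m and z of jar4 in the frame of tray between -0.006 and 0.01 m), for 0.2 s.
4. the lid is shut (value of joint lid below 0.05 rad), for 0.2 s.
5. the lever points at the red arrow (angle between the x axis of lever_knob and the x axis of marker_tip, either way round below 0.12 rad), for 0.2 s.
At the end, for the whole second after the job is handed in: Every jar present stands upright (within 0.2 rad) on the box's floor, the lid is shut (within 0.05 rad), the knife lies level on the board with the middle of its handle over it, the lever points at the red arrow (within 0.12 rad), and all is at rest (value of joint lid below 0.05 rad and angle between the x axis of lever_knob and the x axis of marker_tip, either way round below 0.12 rad and velocity of joint lever between -0.05 and 0.05 rad/s and x of jar1 in the frame of tray between -0.055 and 0.055 m and y of jar1 in the frame of tray between -0.11 and 0.11 m and z of jar1 in the frame of tray between -0.006 and 0.01 m and angle between each of jar1, jar2, jar3, jar4's own z axis and vertical below 0.2 rad and x of jar2 in the frame of tray between -0.055 and 0.055 m and y of jar2 in the frame of tray between -0.11 and 0.11 m and z of jar2 in the frame of tray between -0.006 and 0.01 m and x of jar3 in the frame of tray between -0.055 and 0.055 m and y of jar3 in the frame of tray between -0.11 and 0.11 m and z of jar3 in the frame of tray between -0.006 and 0.01 m and x of jar4 in the frame of tray between -0.055 and 0.055 m and y of jar4 in the frame of tray between -0.11 and 0.11 m and z of jar4 in the frame of tray between -0.006 and 0.01 m and x of knife in the frame of board between -0.065 and 0.065 m and y of knife in the frame of board between -0.14 and 0.14 m and z of knife in the frame of board between 0.008 and 0.035 m and angle between the x axis of knife and the z axis of board, either way round above 1.35 rad and linear speed of each of jar1, jar2, jar3, jar4, knife below 0.03 m/s); the robot touches nothing.
It fails at once if the lever is away from off while the lid is open (value of joint lid above 0.15 rad and value of joint lever above 0.25 rad).
It fails at once if a bystander is pushed more than 6 cm (distance of any of salt, mill, bottle_a, bottle_b, tumbler, mug, tea_tin from where it was at the start of the episode above 0.06 m).
It fails at once if a bystander is knocked over (angle between any of salt, mill, bottle_a, bottle_b, tumbler, mug, tea_tin's own z axis and vertical above 0.6 rad).
Of jar1, jar2, jar3, jar4 only 2 to 4 are there at a start; the rules pass over those that are not, and their reading is None.
At some moment in a run one of jar1, jar2, jar3, jar4, knife may be knocked a few centimetres aside while the robot is not near it.
Once in a run the grip may slacken for a moment while it holds something.
It also fails if it takes over 210 s, if anything falls off the work surface, if the arm or the gripper's body presses on something with over 40 N, if the wrist force passes 120 N, or if a joint passes its speed limit or range.

ROBOT

A 7-joint arm with a two-finger parallel gripper is mounted at the origin on the work surface. World frame = base frame: x ahead of the robot, y to its left, z up, the work surface at z = 0. Lengths are in m, angles in rad, forces in N, time in s.
With the tool pointing down it reaches from about 0.4 to 0.85 m from the base axis. Payload 4.5 kg.
Tool frame: the origin (TCP) lies at the very end of the fingers, on their centre line; the grasp point (between the pads) lies 19 mm behind it; z points along the fingers, y is the line along which they close (so a half turn about z gives the same grasp; the last joint's range is limited). The gripper opens to 85 mm and grips with 20 to 120 N. Pads are 22 mm wide; open, the fingers measure 114 mm over their backs; the gripper's body (76 mm by 85 mm) begins 54 mm behind the grasp point. The pads swing forward as they close: fully open they stand 13 mm farther back than shut.
Start: joints at [1.146, 0.689, -0.195, 1.565, 0.157, 0.902, -0.215], TCP at [0.277, -0.56, 0.231] pointing down, gripper open.
Joint ranges: [-3.01, 3.01], [-0.46, 2.08], [-1.47, 1.51], [0.13, 2.56], [-1, 4.14], [0.04, 2.09], [-2.66, 2.66]. Speed limits (rad/s): [2.57, 2.57, 3.14, 3.14, 3.14, 3.14, 3.14].

INTERFACE

Orientations are given as a unit quaternion [w, x, y, z].
In Python, from workcell import monitor, vision, ticket gives the robot as it stands.
- The arm moves only by the tool apply_moves, never from a script. Its argument "moves" is a list of rows, each an object of numbers: "hand": the opening, from 0 (shut) to 1 (fully open); "x", "y", "z": the shift along the tool's x, y, z as a fraction of full scale; "rx", "ry", "rz": the turn, a rotation vector about the tool's x, y, z as a fraction of full scale. In form: [{"hand": .., "x": .., "y": .., "z": .., "rx": .., "ry": .., "rz": ..}, ...]. A call has exactly 5 rows; each row is the pose to reach, as a shift and turn from the pose commanded when the call began, along the tool's axes at that moment; what a row does not reach only later rows make up. Full scale, the value 1, is 50 cm for a shift and pi/2 rad for a turn. A row lasts 1/10 s, in which the tool goes at most 50 mm and 8.59 degrees, less where a joint would pass 70% of its speed; a pose out of reach is approached as far as the arm can. A call with a number of a shift or a turn outside -1 to 1 is refused whole. A call with a gripper value outside its range is refused whole. The fingers move at their own pace and stop on an object; "grip_force" is the grip in N (left out, the last holds). Time passes only in rows, so rows that repeat a pose let the fingers close, or fill a call up. It gives the time, the measured TCP pose, the force, the opening and the grip force at its end, in the units of the state.
- monitor.get_obs(): the state, without advancing time (a new reading comes with each control period).
- vision.grab_frame(name): name is "scene" or "side" or "wrist"; returns the picture (384x512x3 uint8, red, green, blue); there is no depth.
- vision.camera_params(name): a dict with "intrinsics" (3x3 intrinsics, pixels), "D" ([k1, k2, p1, p2, k3] as OpenCV has them; the pictures are not rectified), "extrinsics" (4x4, takes a point from camera to world coordinates). Camera axes: x right, y down, z forward; pixel columns grow to the right and rows downward; lengths in m; the calibration is good to about 2 mm. A picture is of the moment at which its call begins: read the wrist's pose just before it. camera_params takes no time and is no camera call; for the wrist camera it gives the pose at the moment of the call.
- ticket.hand_in(): hands the job in; it is judged then, once.
Trained networks look in the newest picture that a camera, given by its name, has taken for a name from the list of things; names that differ only in an ending like _2 or _b are one class to them, and where a whole thing is asked for, a point or a joint stands for the part that bears it (a point fixed in the world has none). Each returns a list of dicts, best first, with "score" (0 to 1); they miss things now and then, are a little off and sometimes report something else, mostly with a low value. They report only what shows in the picture. A call takes as long as a camera call.
- vision.look_for(thing, camera): "xyz" ([x, y, z] in m, in the coordinates of the camera as it stood for that picture, good to about 4 mm: the middle of the surface that is visible of it).
- vision.regions_of(thing, camera): "pixels" (384x512 bool, what is visible of it).
The state is a dict: "t": time; "joint_pos": joint angles; "joint_vel": joint speeds; "joint_torque": joint torques, N m; "eef_pos": TCP position; "orientation": TCP orientation; "wrist_force": force on the tool from outside, world axes, zero at the start; "ft_torque": the same for the moment, N m; "finger_gap": finger opening in m; "finger_force": force on a finger pad.
Only numpy, scipy, OpenCV 4.12 (cv2) and the standard library are available. Lean on these libraries where they do the work, as an engineer would, in place of code of your own. Each camera call takes 0.05 s, during which the arm holds its last target. There are 200 camera calls.

## Working session

There is one attempt and no reset: what is moved stays moved. The work goes in short steps, Python scripts to look and compute and a tool call to move; the robot and the scene stay as the last step left them, time stands still between calls to the robot, and variables do not carry over. Pictures are saved under pics/ and viewed, at most 14 in all, crops included, and the job is handed in when it is done.

Besides the shell and the picture viewer there is one more tool, called after "Call:" as name(argument=value, ...) on one line, values as JSON. apply_moves: Moves the arm, as the interface text tells. Its arguments: {"type":"object","properties":{"moves":{"type":"array"},"grip_force":{"type":"number"}},"required":["moves"]}

```bash
mkdir -p pics; ls; python3 - <<'E'
from workcell import monitor, vision, ticket
import cv2
o=monitor.get_obs(); print(o)
for n in("scene","side"):
    im=vision.grab_frame(n); cv2.imwrite(f"pics/{n}0.png",im[:,:,::-1])
    c=vision.camera_params(n); print(n,c)
c=vision.camera_params("wrist"); print(c)
E
```

```text
pics
{'t': 0.0, 'joint_pos': array([ 1.14579943,  0.6900252 , -0.19452775,  1.56637252,  0.15731618,
        0.90251429, -0.21509693]), 'joint_vel': array([-2.46541254e-04, -7.56577437e-04,  9.47106983e-04,  6.11516221e-04,
       -1.00462025e-03,  6.43484891e-04,  4.43916137e-05]), 'joint_torque': array([-1.15942798e-04, -5.39612997e+01, -1.26658984e+00, -1.58538294e+01,
        9.10782750e-03,  9.50809568e-03, -2.32733180e-05]), 'eef_pos': array([ 0.27645131, -0.55978466,  0.2304511 ]), 'orientation': array([-9.18087507e-04,  9.73790213e-01,  2.27446026e-01, -2.87716679e-04]), 'wrist_force': array([-0.43351551, -0.99470969, -0.47657932]), 'ft_torque': array([-0.0182754 ,  0.0190886 , -0.02600016]), 'finger_force': 0.0, 'finger_gap': 0.08524754627494809}
scene {'intrinsics': array([[412.2685994 ,   0.        , 254.6042584 ],
       [  0.        , 412.2685994 , 191.76208576],
       [  0.        ,   0.        ,   1.        ]]), 'D': array([0.02719768, 0.        , 0.        , 0.        , 0.        ]), 'extrinsics': array([[ 0.68571727,  0.43024359, -0.58709648,  1.21580077],
       [ 
[... 493 characters left out ...]
5851],
       [-0.69687658,  0.37673437, -0.61027391,  0.71669674],
       [ 0.0057244 , -0.84797344, -0.53000781,  0.69418116],
       [ 0.        ,  0.        ,  0.        ,  1.        ]])}
{'intrinsics': array([[304.75968029,   0.        , 256.51440214],
       [  0.        , 304.75968029, 193.95210614],
       [  0.        ,   0.        ,   1.        ]]), 'D': array([-0.04021487,  0.        ,  0.        ,  0.        ,  0.        ]), 'extrinsics': array([[ 0.44244266, -0.8656547 , -0.23427854,  0.33614715],
       [-0.89679315, -0.42782204, -0.11282888, -0.52920442],
       [-0.00255867,  0.2600197 , -0.96559992,  0.37307848],
       [ 0.        ,  0.        ,  0.        ,  1.        ]])}
```

```bash
cat > h.py <<'E'
import numpy as np, cv2
from workcell import monitor, vision, ticket
from scipy.spatial.transform import Rotation as R
def cam(n):
    c=vision.camera_params(n); return c["intrinsics"],c["D"],c["extrinsics"]
def ray(n,uv,c=None):
    K,D,E=c or cam(n)
    p=cv2.undistortPoints(np.array(uv,float).reshape(-1,1,2),K,D).reshape(-1,2)
    d=np.c_[p,np.ones(len(p))]@E[:3,:3].T
    return E[:3,3],d
def onz(n,uv,z,c=None):
    o,d=ray(n,uv,c); return o+d*((z-o[2])/d[:,2])[:,None]
def proj(n,P,c=None):
    K,D,E=c or cam(n); T=np.linalg.inv(E)
    q,_=cv2.projectPoints(np.array(P,float).reshape(-1,1,3),cv2.Rodrigues(T[:3,:3])[0],T[:3,3],K,D); return q.reshape(-1,2)
def find(t,n,c=None,smin=.3):
    K,D,E=c or cam(n)
    return [(round(r["score"],2),np.round(E[:3,:3]@np.array(r["xyz"])+E[:3,3],4)) for r in vision.look_for(t,n) if r["score"]>smin]
def pose():
    o=monitor.get_obs(); q=o["orientation"]; return o["eef_pos"],R.from_quat([q[1],q[2],q[3],q[0]])
def toolmove(p,Rt=None):
    """shift/turn fractions in the tool axes from the measured pose"""
    e,r=pose(); s=r.inv().apply(np.array(p)-e)/.5
    w=(r.inv()*Rt).as_rotvec()/(np.pi/2) if Rt is not None else np.zeros(3)
    return np.round(s,4),np.round(w,4)
def down(a):
    """tool pointing down, tool y (closing line) at world heading a"""
    y=np.array([np.cos(a),np.sin(a),0]); z=np.array([0,0,-1.]); return R.from_matrix(np.c_[np.cross(y,z),y,z])
E
python3 - <<'E'
from h import *
for n in("scene","side"):
    vision.grab_frame(n)
    for t in["warmer","lid","lever_knob","marker_tip","board","knife","jar1","salt","mill","bottle_a","tumbler","mug","tea_tin"]:
        print(n,t,*[(s,p.tolist()) for s,p in find(t,n)])
E
```

```text
scene warmer (0.73, [0.6497, -0.1516, 0.0656]) (0.56, [0.682, -0.0848, 0.0462]) (0.56, [0.4308, 0.1898, 0.0353]) (0.55, [0.4359, -0.3656, 0.0246])
scene lid (0.7, [0.6409, 0.0615, 0.0803])
scene lever_knob (0.64, [0.6469, -0.1512, 0.0657])
scene marker_tip
scene board (0.62, [0.4409, -0.3508, 0.0118])
scene knife (0.56, [0.4365, -0.3637, 0.0253]) (0.56, [0.6839, -0.0847, 0.0487])
scene jar1 (0.8, [0.546, 0.3859, 0.0344]) (0.69, [0.4277, 0.0604, 0.0307]) (0.69, [0.4316, 0.1918, 0.0344]) (0.56, [0.4652, 0.305, 0.0335]) (0.37, [0.3112, -0.4019, 0.0726])
scene salt (0.52, [0.6806, -0.0846, 0.0509]) (0.49, [0.5518, 0.3074, 0.0323])
scene mill (0.67, [0.3301, 0.3828, 0.0477])
scene bottle_a (0.81, [0.6935, 0.3506, 0.1069]) (0.8, [0.6144, 0.5024, 0.1409])
scene tumbler (0.74, [0.6809, -0.087, 0.0537]) (0.64, [0.5944, -0.4707, 0.0637]) (0.56, [0.4653, 0.3034, 0.034])
scene mug (0.78, [0.7177, -0.3763, 0.0619])
scene tea_tin (0.75, [0.3107, -0.4022, 0.0697])
side warmer (0.67, [0.5184, 0.4057, 0.0434]) (0.58, [0.5986, 0.0527, 0.0575]) (0.57, [0.5742, -0.4577, 0.0688])
side lid (0.92, [0.6257, 0.0897, 0.0819])
side lever_knob (0.5, [0.6331, -0.1482, 0.069])
side marker_tip (0.53, [0.6009, 0.0515, 0.0564])
side board (0.84, [0.403, -0.3106, 0.0135]) (0.63, [0.5738, -0.4526, 0.0709])
side knife (0.69, [0.4329, -0.3472, 0.0318])
side jar1 (0.86, [0.4088, 0.2099, 0.0409]) (0.75, [0.4344, 0.3203, 0.0384]) (0.61, [0.408, 0.075, 0.037]) (0.57, [0.5185, 0.4038, 0.0434])
side salt (0.67, [0.5571, 0.3005, 0.0277])
side mill (0.91, [0.3028, 0.409, 0.0435])
side bottle_a (0.88, [0.5862, 0.5199, 0.1075]) (0.62, [0.6579, 0.384, 0.1112]) (0.42, [0.2714, -0.3719, 0.0656])
side tumbler (0.85, [0.576, -0.4562, 0.0699])
side mug (0.9, [0.6917, -0.3598, 0.0634])
side tea_tin (0.6, [0.2745, -0.3717, 0.0652]) (0.37, [0.4102, 0.0782, 0.0321])
```

View pics/scene0.png

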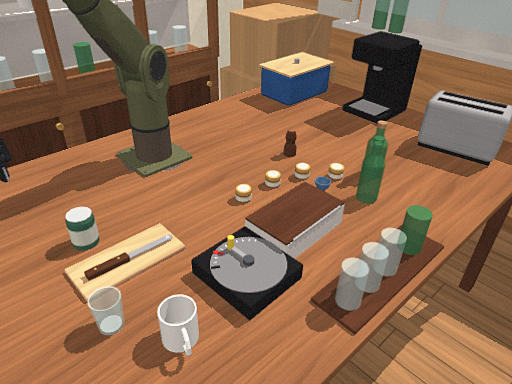

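View pics/side0.png

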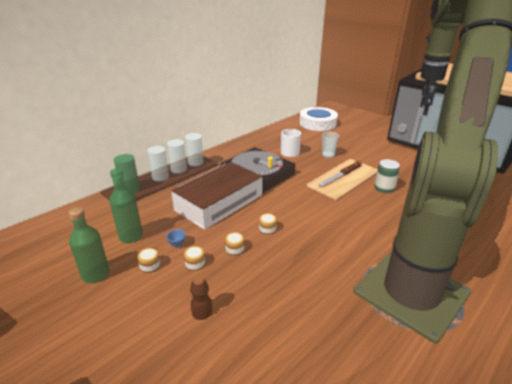

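The scene view shows four jars at about (244,192), (273,178), (303,170) and (336,170). The salt bowl is beside them at (322,183). The shut lid is at (295,215), the knob at (231,242), red at (217,252), and the knife lies on the board at (128,258). Next I fit the warmer, knife and jars.

```bash
cat > fit.py <<'E'
from h import *
from scipy.optimize import minimize
C={n:cam(n) for n in("scene","side")}; I={n:vision.grab_frame(n) for n in C}
def best(t,n): 
    r=vision.regions_of(t,n); return [x["pixels"] for x in r if x["score"]>.3]
M={n:best("lid",n)[0] for n in C}
def fitrect(M,hx,hy,z,x0):
    def cost(p):
        c,s=np.cos(p[2]),np.sin(p[2]); e=0
        for n in M:
            P=[[p[0]+c*a-s*b,p[1]+s*a+c*b,z] for a,b in((-hx,-hy),(hx,-hy),(hx,hy),(-hx,hy))]
            m=np.zeros((384,512),np.uint8); cv2.fillPoly(m,[np.round(proj(n,P,C[n])*16).astype(np.int32)],1,shift=4)
            e+=1-(m.astype(bool)&M[n]).sum()/(m.astype(bool)|M[n]).sum()
        return e
    b=min((minimize(cost,np.array(x0)+[0,0,d],method="Nelder-Mead",options=dict(initial_simplex=np.array(x0)+[0,0,d]+np.array([[0,0,0],[.02,0,0],[0,.02,0],[0,0,.08]]),xatol=1e-4,fatol=1e-4)) for d in(-.05,0,.05)),key=lambda r:r.fun)
    return b.x,b.fun
w,f=fitrect(M,.075,.13,.078,[.635,.075,0]); print("warmer",w.round(4),f)
for n in C:
    x,ff=fitrect({n:M[n]},.075,.13,.076,[.635,.075,0]); print(" ",n,x.round(4),ff)
np.save("w.npy",w)
for n in C:
    for m in best("jar",n) if 0 else best("jar1",n):
        v,u=np.nonzero(m); print(n,"jar px",u.mean().round(1),v.mean().round(1),m.sum(),onz(n,[[u.mean(),v.mean()]],.03,C[n]).round(4))
    for m in best("knife",n)[:1]:
        v,u=np.nonzero(m); P=onz(n,np.c_[u,v],.028,C[n]); l=cv2.fitLine(P[:,:2].astype(np.float32),cv2.DIST_L1,0,.01,.01).ravel()
        t=(P[:,:2]-l[2:])@l[:2]; print(n,"knife",l,m.sum(),(l[2:]+np.outer(np.percentile(t,[1,99]),l[:2])).round(4))
    wm=[x for x in best("board",n)][:1]
    for m in wm:
        v,u=np.nonzero(m);P=onz(n,np.c_[u,v],.014,C[n])[:,:2]; print(n,"board",cv2.minAreaRect(P.astype(np.float32)*1000))
c,s=np.cos(w[2]),np.sin(w[2]); W=lambda a,b,z:[w[0]+c*a-s*b,w[1]+s*a+c*b,z]
piv=W(.035,-.225,.052)
for n in C:
    h=cv2.cvtColor(I[n],cv2.COLOR_RGB2HSV).astype(int); u0,v0=proj(n,[piv],C[n])[0]
    vv,uu=np.mgrid[:384,:512]; near=np.hypot(uu-u0,vv-v0)<60
    for nm,mk,z in(("red",((h[...,0]<6)|(h[...,0]>174))&(h[...,1]>150)&(h[...,2]>90),.052),("yel",(abs(h[...,0]-26)<6)&(h[...,1]>140)&(h[...,2]>100),.080)):
        v,u=np.nonzero(mk&near)
        if len(u):
            P=onz(n,np.c_[u,v],z,C[n])[:,:2]-np.array(piv)[:2]; P=P@np.array([[c,-s],[s,c]])
            q=np.median(P,0); print(n,nm,len(u),q.round(4),"r",np.hypot(*q).round(4),"ang",(np.pi+1-np.arctan2(q[1],q[0])%(2*np.pi)).round(3))
    u0,v0=int(u0),int(v0)
    cv2.imwrite(f"pics/dial_{n}.png",cv2.resize(I[n][v0-45:v0+45,u0-60:u0+60,::-1],None,fx=5,fy=5,interpolation=cv2.INTER_CUBIC))
E
python3 fit.py
```

```text
warmer [0.6371 0.0754 0.0441] 0.10085323165849813
  scene [0.6352 0.0774 0.0519] 0.028075709779179836
  side [0.635  0.0738 0.0527] 0.05614358030372757
scene jar px 302.3 170.4 253 [[0.46   0.3089 0.03  ]]
scene jar px 272.2 179.2 224 [[0.4304 0.191  0.03  ]]
scene jar px 335.9 171.0 207 [[0.5392 0.3941 0.03  ]]
scene knife [ 0.03423637  0.9994138   0.43661207 -0.3147469 ] 782 [[ 0.4318 -0.454 ]
 [ 0.4398 -0.2211]]
scene board ((426.9813232421875, -342.60748291015625), (145.37086486816406, 284.71295166015625), 0.07497134059667587)
side jar px 148.7 260.3 465 [[0.523  0.4041 0.03  ]]
side jar px 267.6 223.9 360 [[0.4095 0.0764 0.03  ]]
side jar px 234.1 244.0 377 [[0.4129 0.2069 0.03  ]]
side jar px 194.1 258.8 384 [[0.4438 0.3191 0.03  ]]
side knife [ 0.03414737  0.9994168   0.4324838  -0.29549393] 208 [[ 0.4271 -0.4524]
 [ 0.4351 -0.2177]]
side board ((425.1888122558594, 195.54440307617188), (51.927085876464844, 95.41629791259766), 50.159244537353516)
scene red 28 [-0.0858 -0.0297] r 0.0908 ang 0.667
scene yel 86 [-0.0679  0.0014] r 0.0679 ang 1.02
side red 2 [-0.0898 -0.0363] r 0.0968 ang 0.616
side yel 34 [-0.0713  0.0019] r 0.0713 ang 1.027
```

View pics/dial_scene.png

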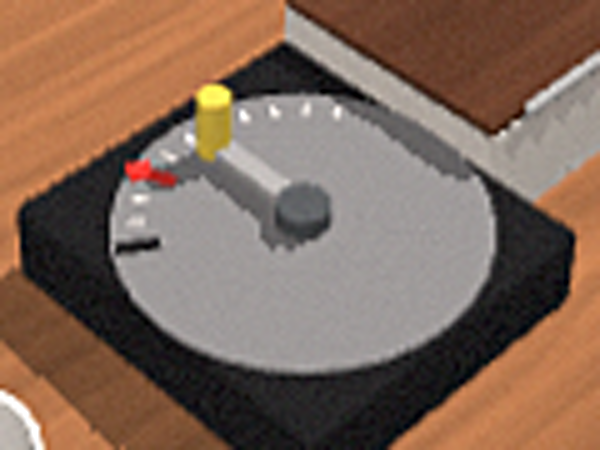

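The warmer is at about (0.636, 0.0755) with yaw 0.05. The lever reads about 1.02 and the arrow about 0.65. The crop agrees, with the red arrow at crop (150,172) between the black bar (138,245) and the lever. I now go above the knob.

Call:
apply_moves(moves=[{"hand": 1,"x": 0.065,"y": -0.029,"z": 0.004,"rx": 0,"ry": 0,"rz": 0},{"hand": 1,"x": 0.13,"y": -0.058,"z": 0.008,"rx": 0,"ry": 0,"rz": 0},{"hand": 1,"x": 0.195,"y": -0.086,"z": 0.012,"rx": 0,"ry": 0,"rz": 0},{"hand": 1,"x": 0.26,"y": -0.115,"z": 0.016,"rx": 0,"ry": 0,"rz": 0},{"hand": 1,"x": 0.325,"y": -0.144,"z": 0.02,"rx": 0,"ry": 0,"rz": 0}])

```text
t: 2.5
eef_pos: [0.3915, -0.4228, 0.2214]
orientation: [0.0, 0.974, 0.227, 0.0]
wrist_force: [-0.9, 0.2, 0.3]
finger_gap: 0.0853
finger_force: 0.0
```

Call:
apply_moves(moves=[{"hand": 1,"x": 0.065,"y": -0.029,"z": 0.004,"rx": 0,"ry": 0,"rz": 0},{"hand": 1,"x": 0.13,"y": -0.058,"z": 0.008,"rx": 0,"ry": 0,"rz": 0},{"hand": 1,"x": 0.195,"y": -0.086,"z": 0.012,"rx": 0,"ry": 0,"rz": 0},{"hand": 1,"x": 0.26,"y": -0.115,"z": 0.016,"rx": 0,"ry": 0,"rz": 0},{"hand": 1,"x": 0.325,"y": -0.144,"z": 0.02,"rx": 0,"ry": 0,"rz": 0}])

```text
t: 3.0
eef_pos: [0.5054, -0.2862, 0.2114]
orientation: [0.0, 0.974, 0.227, 0.0]
wrist_force: [0.9, -1.5, 0.1]
finger_gap: 0.0854
finger_force: 0.0
```

Call:
apply_moves(moves=[{"hand": 0.6,"x": 0.065,"y": -0.029,"z": 0.004,"rx": 0,"ry": 0,"rz": 0},{"hand": 0.6,"x": 0.13,"y": -0.058,"z": 0.008,"rx": 0,"ry": 0,"rz": 0},{"hand": 0.6,"x": 0.195,"y": -0.086,"z": 0.012,"rx": 0,"ry": 0,"rz": 0},{"hand": 0.6,"x": 0.26,"y": -0.115,"z": 0.016,"rx": 0,"ry": 0,"rz": 0},{"hand": 0.6,"x": 0.325,"y": -0.144,"z": 0.02,"rx": 0,"ry": 0,"rz": 0}])

```text
t: 3.5
eef_pos: [0.6191, -0.1496, 0.2013]
orientation: [0.0, 0.974, 0.227, 0.0]
wrist_force: [0.4, -0.4, 0.7]
finger_gap: 0.0515
finger_force: 0.0
```

```bash
cat > dial.py <<'E'
from h import *
import sys
w=np.load("w.npy") if len(sys.argv)<3 else np.array(eval(sys.argv[2]))
print(pose()[0].round(4))
c0=cam("wrist"); im=vision.grab_frame("wrist"); cv2.imwrite(f"pics/{sys.argv[1]}.png",im[:,:,::-1])
h=cv2.cvtColor(im,cv2.COLOR_RGB2HSV).astype(int)
c,s=np.cos(w[2]),np.sin(w[2]); piv=np.array([w[0]+c*.035+s*.225,w[1]+s*.035-c*.225])
for nm,mk,z in(("red",((h[...,0]<6)|(h[...,0]>174))&(h[...,1]>150)&(h[...,2]>90),.052),("yel",(abs(h[...,0]-26)<6)&(h[...,1]>140)&(h[...,2]>100),.088)):
    k,l,st,ce=cv2.connectedComponentsWithStats(mk.astype(np.uint8)); 
    for i in range(1,k):
        if st[i,4]<25: continue
        v,u=np.nonzero(l==i); P=onz("wrist",np.c_[u,v],z,c0)[:,:2]; q=(P-piv)@np.array([[c,-s],[s,c]]); m=q.mean(0)
        print(nm,st[i,4],ce[i].round(1),P.mean(0).round(4),"r",np.hypot(*m).round(4),"ang",(np.pi+1-np.arctan2(m[1],m[0])%(2*np.pi)).round(3))
print("piv",piv.round(4))
E
python3 dial.py wr1 "[.636,.0755,.05]"
```

```text
[ 0.6191 -0.1496  0.2013]
red 206 [279.2 212. ] [ 0.6014 -0.1821] r 0.088 ang 0.645
yel 414 [254.3 194.2] [ 0.6157 -0.1474] r 0.0665 ang 1.051
yel 290 [ 13.7 251.4] [0.4648 0.0318] r 0.2818 ang 1.739
piv [ 0.6822 -0.1475]
```

View pics/wr1.png

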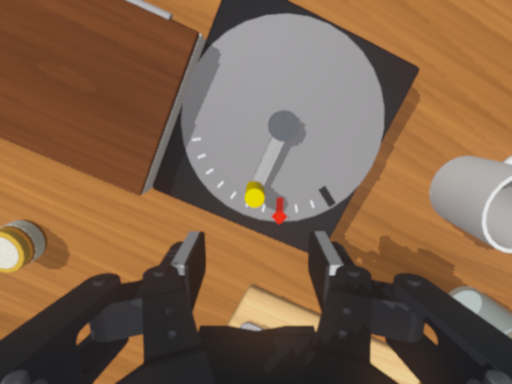

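The wrist picture shows the knob at (254,195), hub (285,126), arrow (279,212) and OFF bar (326,196), which matches the model. I go down, grip the knob gently and swing it to off.

Call:
apply_moves(moves=[{"hand": 0.6,"x": -0.004,"y": -0.006,"z": 0.05,"rx": 0,"ry": 0,"rz": 0},{"hand": 0.6,"x": -0.004,"y": -0.006,"z": 0.12,"rx": 0,"ry": 0,"rz": 0},{"hand": 0.6,"x": -0.004,"y": -0.006,"z": 0.19,"rx": 0,"ry": 0,"rz": 0},{"hand": 0.6,"x": -0.004,"y": -0.006,"z": 0.24,"rx": 0,"ry": 0,"rz": 0},{"hand": 0.6,"x": -0.004,"y": -0.006,"z": 0.258,"rx": 0,"ry": 0,"rz": 0}])

```text
t: 4.05
eef_pos: [0.6131, -0.1487, 0.0696]
orientation: [-0.001, 0.974, 0.228, -0.002]
wrist_force: [-0.4, 0.1, 0.5]
finger_gap: 0.0514
finger_force: 0.0
```

Call:
apply_moves(moves=[{"hand": 0.1,"x": 0,"y": 0,"z": 0,"rx": 0,"ry": 0,"rz": 0},{"hand": 0.1,"x": 0,"y": 0,"z": 0,"rx": 0,"ry": 0,"rz": 0},{"hand": 0.1,"x": 0,"y": 0,"z": 0,"rx": 0,"ry": 0,"rz": 0},{"hand": 0.1,"x": 0,"y": 0,"z": 0,"rx": 0,"ry": 0,"rz": 0},{"hand": 0.1,"x": 0,"y": 0,"z": 0,"rx": 0,"ry": 0,"rz": 0}], grip_force=20)

```text
t: 4.55
eef_pos: [0.6163, -0.1493, 0.0738]
orientation: [0.001, 0.974, 0.227, 0.001]
wrist_force: [0.0, -0.3, 4.5]
finger_gap: 0.0171
finger_force: 21.4
```

Call:
apply_moves(moves=[{"hand": 0.1,"x": -0.0093,"y": 0.0247,"z": 0,"rx": 0,"ry": 0,"rz": 0},{"hand": 0.1,"x": -0.0134,"y": 0.0507,"z": 0,"rx": 0,"ry": 0,"rz": 0},{"hand": 0.1,"x": -0.0124,"y": 0.0771,"z": 0,"rx": 0,"ry": 0,"rz": 0},{"hand": 0.1,"x": -0.006,"y": 0.1026,"z": 0,"rx": 0,"ry": 0,"rz": 0},{"hand": 0.1,"x": 0.0067,"y": 0.1287,"z": 0,"rx": 0,"ry": 0,"rz": 0}])

```text
t: 5.05
eef_pos: [0.6447, -0.205, 0.073]
orientation: [-0.001, 0.974, 0.228, -0.002]
wrist_force: [-11.2, 4.6, 8.9]
finger_gap: 0.0169
finger_force: 22.5
```

Call:
apply_moves(moves=[{"hand": 0.1,"x": 0,"y": 0,"z": 0,"rx": 0,"ry": 0,"rz": 0},{"hand": 0.6,"x": 0,"y": 0,"z": 0,"rx": 0,"ry": 0,"rz": 0},{"hand": 0.6,"x": 0,"y": 0,"z": 0,"rx": 0,"ry": 0,"rz": 0},{"hand": 0.6,"x": 0,"y": 0,"z": 0,"rx": 0,"ry": 0,"rz": 0},{"hand": 0.6,"x": 0,"y": 0,"z": -0.06,"rx": 0,"ry": 0,"rz": 0}])

```text
t: 5.55
eef_pos: [0.6434, -0.2044, 0.0986]
orientation: [-0.002, 0.974, 0.228, -0.004]
wrist_force: [-1.1, -0.2, 0.2]
finger_gap: 0.0515
finger_force: 0.0
```

Call:
apply_moves(moves=[{"hand": 0.6,"x": 0,"y": 0,"z": -0.06,"rx": 0,"ry": 0,"rz": 0},{"hand": 0.6,"x": 0,"y": 0,"z": -0.12,"rx": 0,"ry": 0,"rz": 0},{"hand": 0.6,"x": 0,"y": 0,"z": -0.18,"rx": 0,"ry": 0,"rz": 0},{"hand": 0.6,"x": 0,"y": 0,"z": -0.24,"rx": 0,"ry": 0,"rz": 0},{"hand": 0.6,"x": 0,"y": 0,"z": -0.24,"rx": 0,"ry": 0,"rz": 0}])

```text
t: 6.05
eef_pos: [0.6498, -0.2061, 0.2274]
orientation: [0.002, 0.974, 0.227, 0.004]
wrist_force: [0.1, -0.6, -0.3]
finger_gap: 0.0512
finger_force: 0.0
```

```bash
python3 dial.py wr2 "[.636,.0755,.05]"; python3 - <<'E'
from h import *
c=cam("wrist")
for t in("knife","board","lid"):
    print(t,find(t,"wrist"))
E
```

```text
[ 0.6498 -0.2061  0.2274]
red 180 [217.6 207.7] [ 0.6015 -0.182 ] r 0.0878 ang 0.646
yel 342 [251.8 185.8] [ 0.6477 -0.2014] r 0.064 ang 0.049
piv [ 0.6822 -0.1475]
knife [(0.63, array([ 0.4423, -0.2284,  0.0244]))]
board [(0.61, array([ 0.4714, -0.2626,  0.0055]))]
lid [(0.72, array([0.6443, 0.002 , 0.0707])), (0.69, array([ 0.5932, -0.1802,  0.0458])), (0.36, array([ 0.6655, -0.0921,  0.047 ]))]
```

View pics/wr2.png

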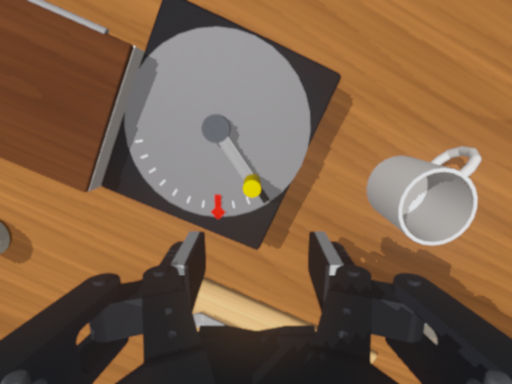

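The lever is at off: the knob sits against the black bar at (262,195), and I felt the stop. The next move is over the knife.

Call:
apply_moves(moves=[{"hand": 0.6,"x": -0.059,"y": 0.021,"z": -0.005,"rx": 0,"ry": 0,"rz": -0.068},{"hand": 0.6,"x": -0.118,"y": 0.042,"z": -0.01,"rx": 0,"ry": 0,"rz": -0.137},{"hand": 0.6,"x": -0.176,"y": 0.063,"z": -0.015,"rx": 0,"ry": 0,"rz": -0.206},{"hand": 0.6,"x": -0.234,"y": 0.084,"z": -0.02,"rx": 0,"ry": 0,"rz": -0.274},{"hand": 0.6,"x": -0.293,"y": 0.105,"z": -0.02,"rx": 0,"ry": 0,"rz": -0.343}])

```text
t: 6.75
eef_pos: [0.5371, -0.3177, 0.2311]
orientation: [-0.001, 0.877, 0.48, -0.001]
wrist_force: [-0.1, -1.4, -0.5]
finger_gap: 0.0511
finger_force: 0.0
```

Call:
apply_moves(moves=[{"hand": 0.6,"x": -0.061,"y": -0.012,"z": -0.005,"rx": 0,"ry": 0,"rz": -0.068},{"hand": 0.6,"x": -0.122,"y": -0.024,"z": -0.01,"rx": 0,"ry": 0,"rz": -0.137},{"hand": 0.6,"x": -0.183,"y": -0.036,"z": -0.015,"rx": 0,"ry": 0,"rz": -0.206},{"hand": 0.6,"x": -0.244,"y": -0.048,"z": -0.02,"rx": 0,"ry": 0,"rz": -0.274},{"hand": 0.6,"x": -0.305,"y": -0.06,"z": -0.02,"rx": 0,"ry": 0,"rz": -0.343}])

```text
t: 7.25
eef_pos: [0.4292, -0.4295, 0.2412]
orientation: [-0.001, 0.718, 0.696, -0.0]
wrist_force: [-0.0, -0.3, 0.4]
finger_gap: 0.0514
finger_force: 0.0
```

```bash
cat > knife.py <<'E'
from h import *
import sys
e,r=pose(); print(e.round(4),r.as_matrix()[:,0].round(3),r.as_matrix()[:,2].round(3))
c0=cam("wrist"); im=vision.grab_frame("wrist"); cv2.imwrite(f"pics/{sys.argv[1]}.png",im[:,:,::-1])
m=[x for x in vision.regions_of("knife","wrist") if x["score"]>.3]
print([(x["score"],x["pixels"].sum()) for x in m]); m=m[0]["pixels"]
v,u=np.nonzero(m); g=im[v,u].astype(int); sat=g.max(1)-g.min(1); hd=(sat>25)
for nm,k,z in(("handle",hd,.032),("blade",~hd,.0245),("all",hd|True,.026)):
    P=onz("wrist",np.c_[u,v][k],z,c0)[:,:2].astype(np.float32)
    l=cv2.fitLine(P,cv2.DIST_L1,0,.01,.01).ravel(); t=(P-l[2:])@l[:2]
    print(nm,k.sum(),"yaw",np.arctan2(l[1],l[0]).round(4),(l[2:]+np.outer(np.percentile(t,[1,99]),l[:2])).round(4).tolist())
E
python3 knife.py kn1
```

```text
[ 0.4292 -0.4295  0.2412] [0.03  1.    0.001] [-0.001  0.001 -1.   ]
[(0.68, np.int64(3927))]
handle 2221 yaw 1.5391 [[0.4291, -0.4501], [0.4353, -0.2561]]
blade 1706 yaw 1.509 [[0.4324, -0.3424], [0.4383, -0.2462]]
all 3927 yaw 1.5145 [[0.4271, -0.4503], [0.4386, -0.2477]]
```

View pics/kn1.png

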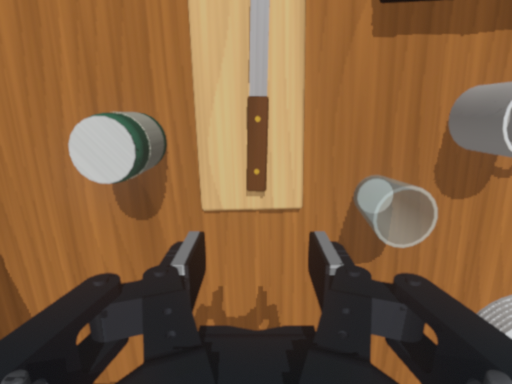

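The knife lies with its handle at (257,97)–(257,190), blade along +y, yaw about 1.52. I go down onto the handle 30 mm ahead of its centre.

Call:
apply_moves(moves=[{"hand": 0.6,"x": 0.04,"y": 0.003,"z": 0.05,"rx": 0,"ry": 0,"rz": 0.012},{"hand": 0.6,"x": 0.08,"y": 0.003,"z": 0.1,"rx": 0,"ry": 0,"rz": 0.012},{"hand": 0.6,"x": 0.11,"y": 0.003,"z": 0.15,"rx": 0,"ry": 0,"rz": 0.012},{"hand": 0.6,"x": 0.125,"y": 0.003,"z": 0.2,"rx": 0,"ry": 0,"rz": 0.012},{"hand": 0.6,"x": 0.125,"y": 0.003,"z": 0.25,"rx": 0,"ry": 0,"rz": 0.012}])

```text
t: 7.85
eef_pos: [0.4345, -0.3637, 0.1156]
orientation: [-0.001, 0.725, 0.689, 0.001]
wrist_force: [1.4, 0.2, 0.4]
finger_gap: 0.0514
finger_force: 0.0
```

Call:
apply_moves(moves=[{"hand": 0.6,"x": 0,"y": 0,"z": 0.06,"rx": 0,"ry": 0,"rz": 0},{"hand": 0.6,"x": 0,"y": 0,"z": 0.12,"rx": 0,"ry": 0,"rz": 0},{"hand": 0.6,"x": 0,"y": 0,"z": 0.16,"rx": 0,"ry": 0,"rz": 0},{"hand": 0.6,"x": 0,"y": 0,"z": 0.188,"rx": 0,"ry": 0,"rz": 0},{"hand": 0.6,"x": 0,"y": 0,"z": 0.188,"rx": 0,"ry": 0,"rz": 0}])

```text
t: 8.35
eef_pos: [0.4333, -0.3651, 0.0211]
orientation: [-0.002, 0.726, 0.688, -0.0]
wrist_force: [0.0, -0.1, 0.8]
finger_gap: 0.0515
finger_force: 0.0
```

Call:
apply_moves(moves=[{"hand": 0,"x": 0,"y": 0,"z": 0,"rx": 0,"ry": 0,"rz": 0},{"hand": 0,"x": 0,"y": 0,"z": 0,"rx": 0,"ry": 0,"rz": 0},{"hand": 0,"x": 0,"y": 0,"z": 0,"rx": 0,"ry": 0,"rz": 0},{"hand": 0,"x": 0,"y": 0,"z": 0,"rx": 0,"ry": 0,"rz": 0},{"hand": 0,"x": 0,"y": 0,"z": 0,"rx": 0,"ry": 0,"rz": 0}], grip_force=100)

```text
t: 8.85
eef_pos: [0.435, -0.3671, 0.0248]
orientation: [0.001, 0.726, 0.688, 0.0]
wrist_force: [-1.1, 1.0, 6.4]
finger_gap: 0.0203
finger_force: 98.9
```

```bash
python3 - <<'E'
from h import *
o=monitor.get_obs(); print(o["eef_pos"],o["finger_gap"],o["finger_force"],o["wrist_force"],pose()[1].as_matrix()[:,0],o["joint_pos"].round(2))
E
```

```text
[ 0.43499078 -0.36705189  0.02475218] 0.020257126557304488 98.878573179245 [-1.10888309  1.0004196   6.41640023] [ 0.05354839  0.9985645  -0.00122486] [ 0.78  0.94 -0.27  1.86  0.57  0.41  0.03]
```

Call:
apply_moves(moves=[{"hand": 0,"x": 0,"y": 0,"z": -0.05,"rx": 0,"ry": 0,"rz": 0},{"hand": 0,"x": 0,"y": 0,"z": -0.12,"rx": 0,"ry": 0,"rz": 0},{"hand": 0,"x": 0,"y": 0,"z": -0.2,"rx": 0,"ry": 0,"rz": 0},{"hand": 0,"x": 0,"y": 0,"z": -0.28,"rx": 0,"ry": 0,"rz": 0},{"hand": 0,"x": 0,"y": 0,"z": -0.32,"rx": 0,"ry": 0,"rz": 0}])

```text
t: 9.35
eef_pos: [0.4356, -0.3675, 0.1872]
orientation: [0.003, 0.726, 0.688, 0.001]
wrist_force: [1.0, -0.5, -0.6]
finger_gap: 0.0204
finger_force: 98.4
```

```bash
python3 - <<'E'
from h import *
o=monitor.get_obs(); print(o["eef_pos"],o["finger_gap"],o["wrist_force"],o["ft_torque"])
a=vision.grab_frame("wrist");b=vision.grab_frame("scene"); cv2.imwrite("pics/lift.png",np.hstack([a[:,:,::-1],cv2.resize(b[150:330,30:190,::-1],(341,384))])[:,:800])
E
```

```text
[ 0.43564899 -0.36751698  0.1872422 ] 0.020439344053669428 [ 0.98097854 -0.54645681 -0.56364677] [ 0.03211045 -0.05818292  0.00808974]
```

View pics/lift.png

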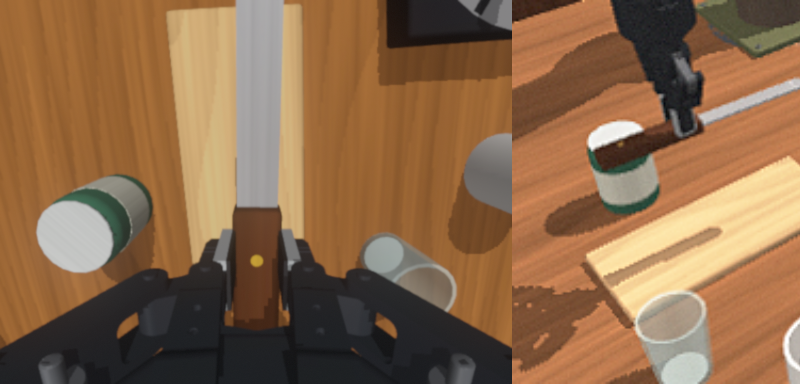

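The knife is held level. Blade runs along tool x, with the handle front at (258,208). Next is the carry to in front of the notch.

Call:
apply_moves(moves=[{"hand": 0,"x": 0.057,"y": -0.008,"z": -0.003,"rx": 0,"ry": 0,"rz": 0.062},{"hand": 0,"x": 0.114,"y": -0.017,"z": -0.006,"rx": 0,"ry": 0,"rz": 0.124},{"hand": 0,"x": 0.171,"y": -0.025,"z": -0.009,"rx": 0,"ry": 0,"rz": 0.187},{"hand": 0,"x": 0.228,"y": -0.034,"z": -0.012,"rx": 0,"ry": 0,"rz": 0.249},{"hand": 0,"x": 0.285,"y": -0.042,"z": -0.013,"rx": 0,"ry": 0,"rz": 0.311}])

```text
t: 9.95
eef_pos: [0.42, -0.222, 0.1892]
orientation: [-0.0, 0.872, 0.49, -0.0]
wrist_force: [0.7, -0.2, -0.9]
finger_gap: 0.021
finger_force: 98.3
```

Call:
apply_moves(moves=[{"hand": 0,"x": 0.046,"y": -0.034,"z": -0.003,"rx": 0,"ry": 0,"rz": 0.062},{"hand": 0,"x": 0.093,"y": -0.068,"z": -0.006,"rx": 0,"ry": 0,"rz": 0.124},{"hand": 0,"x": 0.139,"y": -0.103,"z": -0.009,"rx": 0,"ry": 0,"rz": 0.187},{"hand": 0,"x": 0.186,"y": -0.137,"z": -0.012,"rx": 0,"ry": 0,"rz": 0.249},{"hand": 0,"x": 0.232,"y": -0.171,"z": -0.013,"rx": 0,"ry": 0,"rz": 0.311}])

```text
t: 10.45
eef_pos: [0.4068, -0.0787, 0.1959]
orientation: [-0.0, 0.964, 0.265, -0.0]
wrist_force: [-0.1, -0.2, -1.4]
finger_gap: 0.0208
finger_force: 98.3
```

Call:
apply_moves(moves=[{"hand": 0,"x": 0.025,"y": -0.052,"z": 0,"rx": 0,"ry": 0,"rz": 0.062},{"hand": 0,"x": 0.05,"y": -0.104,"z": 0,"rx": 0,"ry": 0,"rz": 0.124},{"hand": 0,"x": 0.075,"y": -0.155,"z": 0,"rx": 0,"ry": 0,"rz": 0.187},{"hand": 0,"x": 0.1,"y": -0.207,"z": 0,"rx": 0,"ry": 0,"rz": 0.249},{"hand": 0,"x": 0.125,"y": -0.259,"z": 0,"rx": 0,"ry": 0,"rz": 0.311}])

```text
t: 10.95
eef_pos: [0.3937, 0.0643, 0.1958]
orientation: [0.0, 1.0, 0.024, -0.0]
wrist_force: [0.2, -0.1, -1.7]
finger_gap: 0.0205
finger_force: 100.4
```

```bash
python3 - <<'E'
from h import *
o=monitor.get_obs(); e,r=pose(); M=r.as_matrix(); print(e.round(4),o["finger_gap"],M.round(3).tolist(),o["joint_pos"].round(2))
a=vision.grab_frame("wrist"); cw=cam("wrist")
w=np.array([.636,.0755,.05]); c,s=np.cos(w[2]),np.sin(w[2])
# predicted overlay: lid top corners, notch ends, knife outline
L=[[w[0]+c*x-s*y,w[1]+s*x+c*y,z] for x,y,z in((-.075,-.13,.078),(.075,-.13,.078),(.075,.13,.078),(-.075,.13,.078),(-.075,-.03,.064),(-.075,.03,.064))]
K=[e+M@np.array([x,y,-.0+.002-.0]) for x,y in((.025,0),(.145,-.01),(.145,.01))]
b=a[:,:,::-1].copy()
for p,col in[(q,(0,255,0)) for q in proj("wrist",L,cw)]+[(q,(255,0,255)) for q in proj("wrist",K,cw)]:
    if (abs(p)<2000).all(): cv2.circle(b,(int(p[0]),int(p[1])),3,col,-1)
cv2.imwrite("pics/pre.png",b)
E
```

```text
[0.3937 0.0643 0.1958] 0.02052105357999009 [[0.999, 0.048, -0.001], [0.048, -0.999, -0.001], [-0.001, 0.001, -1.0]] [-0.34  0.48  0.09  2.26 -0.11  0.4  -1.68]
```

View pics/pre.png

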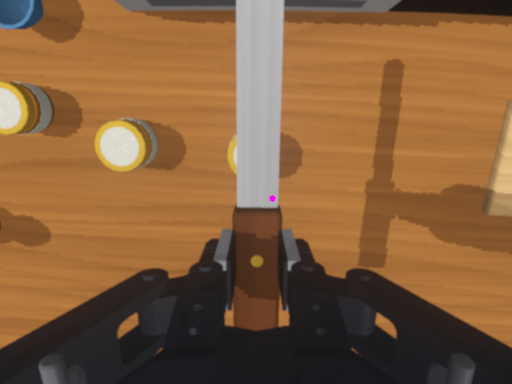

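```bash
python3 - <<'E'
from h import *
e,r=pose(); M=r.as_matrix(); cw=cam("wrist"); E=cw[2]
print((M.T@(E[:3,3]-e)).round(4),(M.T@E[:3,:3]).round(4).tolist())
for x,z in((.025,-.007),(.025,0),(0,-.007)): print(proj("wrist",[e+M@np.array([x,0,z])],cw).round(1))
vision.grab_frame("wrist")
for t in("jar1","salt"): print(t,find(t,"wrist"))
for n in("scene","side"):
    vision.grab_frame(n)
    for t in ("knife","jar1"): print(n,t,find(t,n))
    m=[x for x in vision.regions_of("knife",n) if x["score"]>.3]
    if m:
        v,u=np.nonzero(m[0]["pixels"]); print("span",u.min(),u.max(),v[u==u.min()].mean(),v[u==u.max()].mean(),"pred tip/end",proj(n,[e+M@np.array(q) for q in((.145,0,.002),(-.085,0,.002))]).round(1).tolist())
E
```

```text
[ 0.0664 -0.0018 -0.1425] [[-0.0005, -0.9656, -0.2602], [1.0, -0.0003, -0.0009], [0.0008, -0.2602, 0.9656]]
[[260.6 204.1]]
[[260.4 199.9]]
[[260.4 253.3]]
jar1 [(0.76, array([0.4192, 0.0506, 0.0394])), (0.64, array([0.4238, 0.192 , 0.042 ])), (0.6, array([0.454 , 0.2951, 0.044 ]))]
salt [(0.72, array([0.5429, 0.3024, 0.0204])), (0.59, array([ 0.5645, -0.0293,  0.0228]))]
scene knife [(0.76, array([0.4136, 0.0675, 0.1949]))]
scene jar1 [(0.78, array([0.5428, 0.3852, 0.0344])), (0.78, array([0.4658, 0.3032, 0.0354])), (0.77, array([0.4312, 0.1907, 0.0339])), (0.74, array([0.4278, 0.0614, 0.0324]))]
span 215 274 134.0 160.0 pred tip/end [[273.9, 160.8], [218.5, 133.5]]
side knife [(0.67, array([0.3716, 0.0699, 0.1987]))]
side jar1 [(0.95, array([0.5196, 0.4048, 0.0438])), (0.9, array([0.4348, 0.3201, 0.0342])), (0.69, array([0.4092, 0.0773, 0.0349])), (0.59, array([0.408 , 0.2084, 0.039 ]))]
span 238 305 158.5 184.5 pred tip/end [[236.1, 160.5], [300.1, 188.1]]
```

Call:
apply_moves(moves=[{"hand": 0,"x": 0,"y": 0,"z": 0.06,"rx": 0,"ry": 0,"rz": 0},{"hand": 0,"x": 0,"y": 0,"z": 0.12,"rx": 0,"ry": 0,"rz": 0},{"hand": 0,"x": 0,"y": 0,"z": 0.18,"rx": 0,"ry": 0,"rz": 0},{"hand": 0,"x": 0,"y": 0,"z": 0.24,"rx": 0,"ry": 0,"rz": 0},{"hand": 0,"x": 0,"y": 0,"z": 0.262,"rx": 0,"ry": 0,"rz": 0}])

```text
t: 12.05
eef_pos: [0.3975, 0.0638, 0.0687]
orientation: [0.001, 1.0, 0.026, -0.009]
wrist_force: [0.6, 0.4, -0.7]
finger_gap: 0.0203
finger_force: 100.5
```

Call:
apply_moves(moves=[{"hand": 0,"x": 0,"y": 0,"z": 0,"rx": 0,"ry": 0,"rz": 0},{"hand": 0,"x": 0,"y": 0,"z": 0,"rx": 0,"ry": 0,"rz": 0},{"hand": 0,"x": 0,"y": 0,"z": 0,"rx": 0,"ry": 0,"rz": 0},{"hand": 0,"x": 0.01,"y": 0,"z": 0,"rx": 0,"ry": 0,"rz": 0},{"hand": 0,"x": 0.02,"y": 0,"z": 0,"rx": 0,"ry": 0,"rz": 0}])

```text
t: 12.55
eef_pos: [0.4104, 0.0649, 0.0714]
orientation: [0.001, 1.0, 0.026, -0.004]
wrist_force: [-0.3, -0.0, -0.7]
finger_gap: 0.0203
finger_force: 100.5
```

```bash
python3 - <<'E'
from h import *
e,r=pose(); M=r.as_matrix(); print(e.round(4),M[:,0].round(3),monitor.get_obs()["wrist_force"].round(1))
a=vision.grab_frame("side"); b=vision.grab_frame("scene")
print(proj("side",[e+M@np.array([.143,0,.002])]),proj("scene",[e+M@np.array([.143,0,.002])]))
cv2.imwrite("pics/tip.png",np.hstack([cv2.resize(a[150:230,190:290,::-1],(500,400),interpolation=2),cv2.resize(b[170:250,220:280,::-1],(300,400),interpolation=2)]))
E
```

```text
[0.4104 0.0649 0.0714] [ 0.999  0.052 -0.009] [-0.3 -0.  -0.7]
[[235.29556415 193.94888594]] [[274.15913252 200.13166113]]
```

View pics/tip.png

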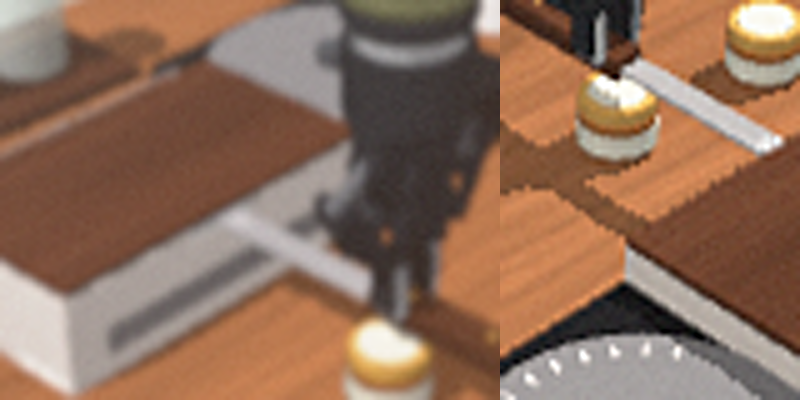

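Call:
apply_moves(moves=[{"hand": 0,"x": 0,"y": 0,"z": 0.005,"rx": 0,"ry": 0,"rz": 0},{"hand": 0,"x": 0,"y": 0,"z": 0.01,"rx": 0,"ry": 0,"rz": 0},{"hand": 0,"x": 0,"y": 0,"z": 0.01,"rx": 0,"ry": 0,"rz": 0},{"hand": 0,"x": 0,"y": 0,"z": 0.01,"rx": 0,"ry": 0,"rz": 0},{"hand": 0,"x": 0,"y": 0,"z": 0.01,"rx": 0,"ry": 0,"rz": 0}])

```text
t: 13.15
eef_pos: [0.4096, 0.0648, 0.0658]
orientation: [0.001, 1.0, 0.026, -0.005]
wrist_force: [0.2, 0.9, 0.3]
finger_gap: 0.0204
finger_force: 100.5
```

```bash
python3 - <<'E'
from h import *
e,r=pose(); M=r.as_matrix(); o=monitor.get_obs(); print(e.round(4),M.round(4).tolist(),o["joint_pos"].round(3),(e+M@np.array([.143,0,.002])).round(4))
E
```

```text
[0.4096 0.0648 0.0658] [[0.9986, 0.0519, -0.0104], [0.0519, -0.9986, -0.0018], [-0.0105, 0.0012, -0.9999]] [-0.28   0.79   0.021  2.307 -0.28   0.057 -1.505] [0.5523 0.0722 0.0623]
```

Call:
apply_moves(moves=[{"hand": 0,"x": 0.02,"y": 0,"z": 0,"rx": 0,"ry": 0,"rz": 0},{"hand": 0,"x": 0.04,"y": 0,"z": 0,"rx": 0,"ry": 0,"rz": 0},{"hand": 0,"x": 0.06,"y": 0,"z": 0,"rx": 0,"ry": 0,"rz": 0},{"hand": 0,"x": 0.08,"y": 0,"z": -0.001,"rx": 0,"ry": 0,"rz": 0},{"hand": 0,"x": 0.1,"y": 0,"z": -0.001,"rx": 0,"ry": 0,"rz": 0}])

```text
t: 13.65
eef_pos: [0.4609, 0.0675, 0.0659]
orientation: [0.001, 1.0, 0.026, -0.005]
wrist_force: [0.7, -1.0, -1.6]
finger_gap: 0.0203
finger_force: 100.5
```

```bash
python3 - <<'E'
from h import *
e,r=pose(); M=r.as_matrix(); o=monitor.get_obs(); print(e.round(4),M[:,0].round(4),o["wrist_force"].round(2),o["ft_torque"].round(3),o["joint_pos"].round(3),(e+M@np.array([.143,0,.002])).round(4))
a=vision.grab_frame("side"); b=vision.grab_frame("wrist")
cv2.imwrite("pics/ins.png",np.hstack([cv2.resize(a[150:230,190:290,::-1],(400,320),interpolation=2),cv2.resize(b[:,:,::-1],(400,320))]))
E
```

```text
[0.4609 0.0675 0.0659] [ 0.9986  0.052  -0.0096] [ 0.72 -1.04 -1.56] [-0.001 -0.019 -0.004] [-0.286  0.806  0.068  2.161 -0.263  0.192 -1.498] [0.6037 0.075  0.0626]
```

View pics/ins.png

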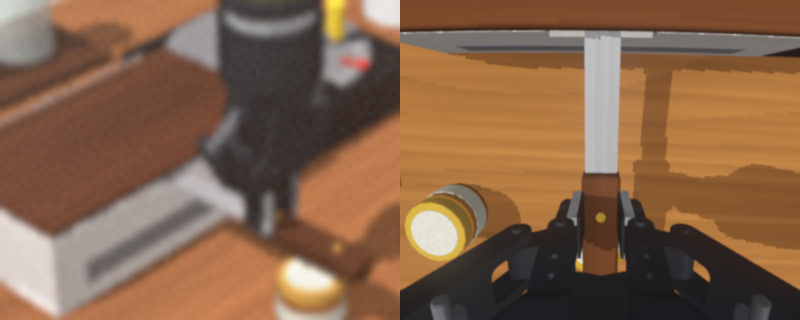

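The blade is in the notch, centred and touching nothing. I pry along an arc about the hinge.

Call:
apply_moves(moves=[{"hand": 0,"x": 0,"y": 0,"z": -0.02,"rx": 0,"ry": 0,"rz": 0},{"hand": 0,"x": 0,"y": 0,"z": -0.04,"rx": 0,"ry": 0,"rz": 0},{"hand": 0,"x": 0.003,"y": 0,"z": -0.06,"rx": 0,"ry": 0,"rz": 0},{"hand": 0,"x": 0.006,"y": 0,"z": -0.08,"rx": 0,"ry": 0,"rz": 0},{"hand": 0,"x": 0.01,"y": 0,"z": -0.096,"rx": 0,"ry": 0,"rz": 0}])

```text
t: 14.25
eef_pos: [0.4651, 0.0678, 0.115]
orientation: [0.001, 1.0, 0.026, -0.005]
wrist_force: [0.7, -0.2, -2.7]
finger_gap: 0.0205
finger_force: 100.3
```

Call:
apply_moves(moves=[{"hand": 0,"x": 0.008,"y": 0,"z": -0.016,"rx": 0,"ry": 0,"rz": 0},{"hand": 0,"x": 0.016,"y": 0,"z": -0.031,"rx": 0,"ry": 0,"rz": 0},{"hand": 0,"x": 0.026,"y": 0,"z": -0.046,"rx": 0,"ry": 0,"rz": 0},{"hand": 0,"x": 0.038,"y": 0,"z": -0.061,"rx": 0,"ry": 0,"rz": 0},{"hand": 0,"x": 0.05,"y": 0,"z": -0.074,"rx": 0,"ry": 0,"rz": 0}])

```text
t: 14.75
eef_pos: [0.4905, 0.0691, 0.1511]
orientation: [0.001, 1.0, 0.026, -0.005]
wrist_force: [-1.5, 0.2, -1.6]
finger_gap: 0.0205
finger_force: 100.4
```

```bash
python3 - <<'E'
from h import *
e,r=pose(); M=r.as_matrix(); o=monitor.get_obs(); print(e.round(4),M[:,0].round(4),o["wrist_force"].round(2),o["finger_gap"],(e+M@np.array([.143,0,.002])).round(4))
a=vision.grab_frame("side"); b=vision.grab_frame("wrist")
cv2.imwrite("pics/pry.png",np.hstack([cv2.resize(a[80:240,150:350,::-1],(400,320),interpolation=2),cv2.resize(b[:,:,::-1],(400,320))]))
E
```

```text
[0.4905 0.0691 0.1511] [ 0.9986  0.0519 -0.011 ] [-1.5   0.21 -1.6 ] 0.0205447721245471 [0.6333 0.0765 0.1475]
```

View pics/pry.png

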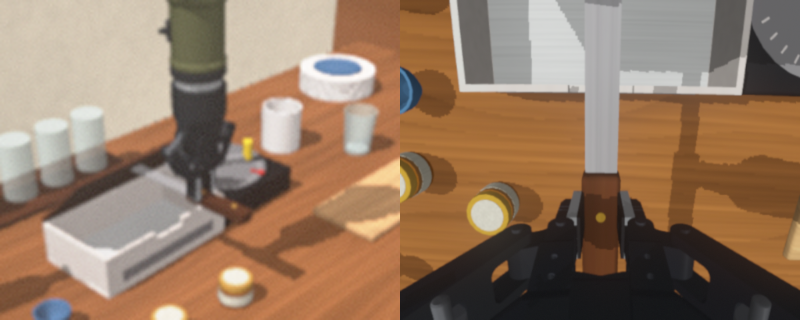

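The interior shows in the wrist view, so the lid is up. I continue the arc.

Call:
apply_moves(moves=[{"hand": 0,"x": 0.013,"y": 0,"z": -0.012,"rx": 0,"ry": 0,"rz": 0},{"hand": 0,"x": 0.027,"y": 0,"z": -0.022,"rx": 0,"ry": 0,"rz": 0},{"hand": 0,"x": 0.042,"y": 0,"z": -0.032,"rx": 0,"ry": 0,"rz": 0},{"hand": 0,"x": 0.057,"y": 0,"z": -0.04,"rx": 0,"ry": 0,"rz": 0},{"hand": 0,"x": 0.073,"y": 0,"z": -0.047,"rx": 0,"ry": 0,"rz": 0}])

```text
t: 15.35
eef_pos: [0.528, 0.0712, 0.174]
orientation: [0.001, 1.0, 0.026, -0.005]
wrist_force: [-1.5, -0.1, -0.9]
finger_gap: 0.0201
finger_force: 100.5
```

Call:
apply_moves(moves=[{"hand": 0,"x": 0.021,"y": 0,"z": -0.007,"rx": 0,"ry": 0,"rz": 0},{"hand": 0,"x": 0.042,"y": 0,"z": -0.012,"rx": 0,"ry": 0,"rz": 0},{"hand": 0,"x": 0.064,"y": 0,"z": -0.014,"rx": 0,"ry": 0,"rz": 0},{"hand": 0,"x": 0.086,"y": 0,"z": -0.015,"rx": 0,"ry": 0,"rz": 0},{"hand": 0,"x": 0.113,"y": 0,"z": -0.013,"rx": 0,"ry": 0,"rz": 0}])

```text
t: 15.85
eef_pos: [0.5846, 0.074, 0.1799]
orientation: [0.001, 1.0, 0.026, -0.005]
wrist_force: [-0.7, -0.6, 0.3]
finger_gap: 0.0207
finger_force: 100.5
```

```bash
python3 - <<'E'
from h import *
e,r=pose(); M=r.as_matrix(); o=monitor.get_obs(); print(e.round(4),M[:,0].round(4),o["wrist_force"].round(2),(e+M@np.array([.143,0,.002])).round(4))
a=vision.grab_frame("side"); 
b=vision.grab_frame("scene")
w=np.array([.636,.0755,.05]); c,s=np.cos(w[2]),np.sin(w[2])
W=lambda x,y,z:[w[0]+c*x-s*y,w[1]+s*x+c*y,z]
for n,im in(("side",a),("scene",b)):
    im=im.copy()
    for th,col in((1.2,(255,0,0)),(1.5,(0,255,0)),(1.72,(255,255,0))):
        for y in(-.13,.13):
            p=proj(n,[W(.075-.15*np.cos(th),y,.07+.15*np.sin(th))])[0]; cv2.circle(im,(int(p[0]),int(p[1])),1,col,-1)
    if n=="side": A=im
    else: B=im
cv2.imwrite("pics/open.png",np.hstack([cv2.resize(A[80:240,150:350,::-1],(400,320),interpolation=2),cv2.resize(B[120:280,200:400,::-1],(400,320),interpolation=2)]))
E
```

```text
[0.5846 0.074  0.1799] [ 0.9986  0.0519 -0.0097] [-0.7  -0.63  0.26] [0.7274 0.0814 0.1766]
```

View pics/open.png

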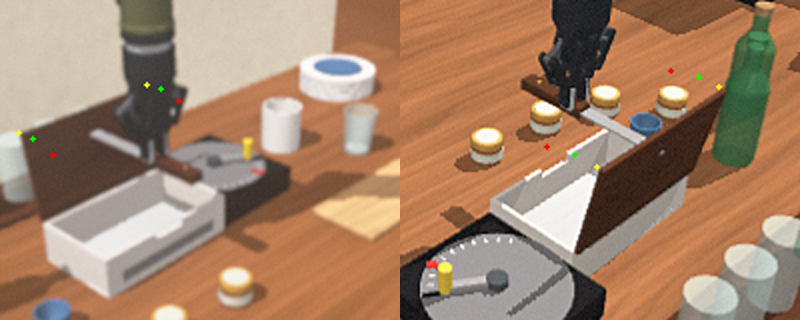

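The lid stands open at about 1.72 rad, with its top edge on the yellow predictions at (20,133) and (720,87). Lever still at off. I take the knife back to the board.

Call:
apply_moves(moves=[{"hand": 0,"x": -0.08,"y": 0,"z": -0.01,"rx": 0,"ry": 0.002,"rz": 0},{"hand": 0,"x": -0.16,"y": 0,"z": -0.02,"rx": 0,"ry": 0.004,"rz": 0},{"hand": 0,"x": -0.24,"y": 0,"z": -0.03,"rx": 0,"ry": 0.006,"rz": 0},{"hand": 0,"x": -0.32,"y": 0,"z": -0.04,"rx": 0,"ry": 0.006,"rz": 0},{"hand": 0,"x": -0.33,"y": 0,"z": -0.04,"rx": 0,"ry": 0.006,"rz": 0}])

```text
t: 16.45
eef_pos: [0.413, 0.0647, 0.2018]
orientation: [0.001, 1.0, 0.026, -0.003]
wrist_force: [0.7, -0.1, -0.8]
finger_gap: 0.0201
finger_force: 100.5
```

Call:
apply_moves(moves=[{"hand": 0,"x": -0.001,"y": 0.058,"z": 0,"rx": 0,"ry": 0,"rz": -0.062},{"hand": 0,"x": -0.002,"y": 0.115,"z": 0,"rx": 0,"ry": 0,"rz": -0.124},{"hand": 0,"x": -0.003,"y": 0.173,"z": 0,"rx": 0,"ry": 0,"rz": -0.187},{"hand": 0,"x": -0.004,"y": 0.23,"z": 0,"rx": 0,"ry": 0,"rz": -0.249},{"hand": 0,"x": -0.005,"y": 0.288,"z": 0,"rx": 0,"ry": 0,"rz": -0.311}])

```text
t: 16.95
eef_pos: [0.425, -0.0797, 0.2017]
orientation: [0.001, 0.963, 0.269, 0.0]
wrist_force: [-0.2, -0.2, -1.1]
finger_gap: 0.0204
finger_force: 100.5
```

Call:
apply_moves(moves=[{"hand": 0,"x": -0.028,"y": 0.05,"z": 0,"rx": 0,"ry": 0,"rz": -0.062},{"hand": 0,"x": -0.056,"y": 0.101,"z": 0,"rx": 0,"ry": 0,"rz": -0.124},{"hand": 0,"x": -0.084,"y": 0.151,"z": 0,"rx": 0,"ry": 0,"rz": -0.187},{"hand": 0,"x": -0.112,"y": 0.202,"z": 0,"rx": 0,"ry": 0,"rz": -0.249},{"hand": 0,"x": -0.14,"y": 0.252,"z": 0,"rx": 0,"ry": 0,"rz": -0.311}])

```text
t: 17.45
eef_pos: [0.4295, -0.2243, 0.2019]
orientation: [0.001, 0.87, 0.494, -0.0]
wrist_force: [1.1, 0.9, -1.3]
finger_gap: 0.0207
finger_force: 100.5
```

Call:
apply_moves(moves=[{"hand": 0,"x": -0.048,"y": 0.031,"z": 0,"rx": 0,"ry": 0,"rz": -0.062},{"hand": 0,"x": -0.097,"y": 0.063,"z": 0,"rx": 0,"ry": 0,"rz": -0.124},{"hand": 0,"x": -0.145,"y": 0.094,"z": 0,"rx": 0,"ry": 0,"rz": -0.187},{"hand": 0,"x": -0.194,"y": 0.126,"z": 0,"rx": 0,"ry": 0,"rz": -0.249},{"hand": 0,"x": -0.242,"y": 0.157,"z": 0,"rx": 0,"ry": 0,"rz": -0.311}])

```text
t: 17.95
eef_pos: [0.434, -0.3686, 0.202]
orientation: [0.001, 0.725, 0.689, -0.001]
wrist_force: [0.0, 0.3, -0.4]
finger_gap: 0.0203
finger_force: 100.5
```

```bash
cat > st.py <<'E'
from h import *
e,r=pose(); o=monitor.get_obs(); M=r.as_matrix(); print(o["t"],e.round(4),"x",M[:,0].round(4),"y",M[:,1].round(4),"z",M[:,2].round(4),o["wrist_force"].round(2),o["finger_gap"].round(4),"hd",np.arctan2(M[1,0],M[0,0]).round(4),o["joint_pos"].round(2))
E
python3 st.py
```

```text
Traceback (most recent call last):
  File "st.py", line 2, in <module>
    e,r=pose(); o=monitor.get_obs(); M=r.as_matrix(); print(o["t"],e.round(4),"x",M[:,0].round(4),"y",M[:,1].round(4),"z",M[:,2].round(4),o["wrist_force"].round(2),o["finger_gap"].round(4),"hd",np.arctan2(M[1,0],M[0,0]).round(4),o["joint_pos"].round(2))
                                                                                                                                                                    ^^^^^^^^^^^^^^^^^^^^^
AttributeError: 'float' object has no attribute 'round'
```

Call:
apply_moves(moves=[{"hand": 0,"x": 0,"y": 0,"z": 0.08,"rx": 0,"ry": 0,"rz": 0},{"hand": 0,"x": 0,"y": 0,"z": 0.16,"rx": 0,"ry": 0,"rz": 0},{"hand": 0,"x": 0,"y": 0,"z": 0.24,"rx": 0,"ry": 0,"rz": 0},{"hand": 0,"x": 0,"y": 0,"z": 0.3,"rx": 0,"ry": 0,"rz": 0},{"hand": 0,"x": 0,"y": 0,"z": 0.33,"rx": 0,"ry": 0,"rz": 0}])

```text
t: 18.45
eef_pos: [0.4326, -0.3666, 0.0343]
orientation: [-0.001, 0.726, 0.688, -0.001]
wrist_force: [-0.5, -0.3, -0.9]
finger_gap: 0.0204
finger_force: 100.5
```

Call:
apply_moves(moves=[{"hand": 0,"x": 0,"y": 0,"z": 0.008,"rx": 0,"ry": 0,"rz": 0},{"hand": 0,"x": 0,"y": 0,"z": 0.016,"rx": 0,"ry": 0,"rz": 0},{"hand": 0,"x": 0,"y": 0,"z": 0.022,"rx": 0,"ry": 0,"rz": 0},{"hand": 0,"x": 0,"y": 0,"z": 0.024,"rx": 0,"ry": 0,"rz": 0},{"hand": 0,"x": 0,"y": 0,"z": 0.024,"rx": 0,"ry": 0,"rz": 0}])

```text
t: 18.95
eef_pos: [0.434, -0.3672, 0.0255]
orientation: [0.001, 0.726, 0.688, -0.001]
wrist_force: [-0.7, -0.2, -0.9]
finger_gap: 0.0201
finger_force: 100.5
```

Call:
apply_moves(moves=[{"hand": 0.6,"x": 0,"y": 0,"z": 0,"rx": 0,"ry": 0,"rz": 0},{"hand": 0.6,"x": 0,"y": 0,"z": 0,"rx": 0,"ry": 0,"rz": 0},{"hand": 0.6,"x": 0,"y": 0,"z": 0,"rx": 0,"ry": 0,"rz": 0},{"hand": 0.6,"x": 0,"y": 0,"z": 0,"rx": 0,"ry": 0,"rz": 0},{"hand": 0.6,"x": 0,"y": 0,"z": -0.04,"rx": 0,"ry": 0,"rz": 0}])

```text
t: 19.45
eef_pos: [0.4322, -0.3657, 0.0432]
orientation: [-0.002, 0.726, 0.688, -0.001]
wrist_force: [-0.0, 0.3, 0.0]
finger_gap: 0.0516
finger_force: 0.0
```

Call:
apply_moves(moves=[{"hand": 0.8,"x": 0,"y": 0,"z": -0.08,"rx": 0,"ry": 0,"rz": 0},{"hand": 0.8,"x": 0,"y": 0,"z": -0.16,"rx": 0,"ry": 0,"rz": 0},{"hand": 0.8,"x": 0,"y": 0,"z": -0.25,"rx": 0,"ry": 0,"rz": 0},{"hand": 0.8,"x": 0,"y": 0,"z": -0.34,"rx": 0,"ry": 0,"rz": 0},{"hand": 0.8,"x": 0,"y": 0,"z": -0.42,"rx": 0,"ry": 0,"rz": 0}])

```text
t: 19.95
eef_pos: [0.4337, -0.3665, 0.2572]
orientation: [0.001, 0.726, 0.688, -0.001]
wrist_force: [-0.4, -0.1, -1.0]
finger_gap: 0.0683
finger_force: 0.0
```

```bash
sed -i 's/o\["finger_gap"\].round(4)/round(o["finger_gap"],4)/' st.py; python3 st.py; python3 - <<'E'
from h import *
for n in("scene","side","wrist"):
    vision.grab_frame(n); print(n,"knife",find("knife",n),"jar",find("jar1",n) if n!="wrist" else "")
    m=[x for x in vision.regions_of("knife",n) if x["score"]>.3]
    if m:
        v,u=np.nonzero(m[0]["pixels"]); P=onz(n,np.c_[u,v],.025)[:,:2].astype(np.float32); l=cv2.fitLine(P,cv2.DIST_L1,0,.01,.01).ravel(); t=(P-l[2:])@l[:2]
        print((l[2:]+np.outer(np.percentile(t,[1,99]),l[:2])).round(4).tolist())
E
```

```text
19.95 [ 0.4337 -0.3665  0.2572] x [ 0.0532  0.9986 -0.0018] y [ 9.986e-01 -5.320e-02  3.000e-04] z [ 2.0e-04 -1.8e-03 -1.0e+00] [-0.4  -0.1  -1.05] 0.0683 hd 1.5176 [ 0.85  0.6  -0.39  1.71  0.28  0.89  0.3 ]
scene knife [(0.71, array([ 0.6634, -0.1766,  0.0632])), (0.7, array([ 0.4389, -0.3661,  0.0251])), (0.32, array([ 0.7079, -0.075 ,  0.0476]))] jar [(0.77, array([0.4343, 0.1907, 0.0354])), (0.69, array([0.4312, 0.0597, 0.034 ])), (0.58, array([0.5437, 0.3861, 0.0353])), (0.56, array([0.4647, 0.3042, 0.035 ])), (0.54, array([0.6114, 0.5036, 0.1381]))]
[[0.4279, -0.4525], [0.4429, -0.2202]]
side knife [(0.58, array([ 0.4363, -0.3501,  0.0292])), (0.57, array([0.5175, 0.4046, 0.0438])), (0.49, array([0.7031, 0.055 , 0.0597]))] jar [(0.91, array([0.4364, 0.3229, 0.0369])), (0.69, array([0.4052, 0.077 , 0.0367])), (0.66, array([0.5204, 0.4073, 0.0424])), (0.61, array([0.4105, 0.2086, 0.0401]))]
[[0.4299, -0.4634], [0.4448, -0.2269]]
wrist knife [(0.96, array([ 0.4359, -0.3317,  0.0241])), (0.72, array([ 0.6786, -0.3743,  0.0481]))] jar 
[[0.4294, -0.4527], [0.4458, -0.2181]]
```

The knife is back on the board at its old pose. Next I get a wrist view over the jars.

Call:
apply_moves(moves=[{"hand": 0.8,"x": 0.066,"y": 0,"z": 0,"rx": 0,"ry": 0,"rz": -0.016},{"hand": 0.8,"x": 0.132,"y": 0,"z": 0,"rx": 0,"ry": 0,"rz": -0.032},{"hand": 0.8,"x": 0.198,"y": 0,"z": 0,"rx": 0,"ry": 0,"rz": -0.048},{"hand": 0.8,"x": 0.264,"y": 0,"z": 0,"rx": 0,"ry": 0,"rz": -0.065},{"hand": 0.8,"x": 0.33,"y": 0,"z": 0,"rx": 0,"ry": 0,"rz": -0.065}])

```text
t: 21.0
eef_pos: [0.4424, -0.2005, 0.2542]
orientation: [-0.0, 0.689, 0.724, -0.001]
wrist_force: [0.4, 0.1, 0.1]
finger_gap: 0.0682
finger_force: 0.0
```

Call:
apply_moves(moves=[{"hand": 0.8,"x": 0.066,"y": 0,"z": 0,"rx": 0,"ry": 0,"rz": 0},{"hand": 0.8,"x": 0.132,"y": 0,"z": 0,"rx": 0,"ry": 0,"rz": 0},{"hand": 0.8,"x": 0.198,"y": 0,"z": 0,"rx": 0,"ry": 0,"rz": 0},{"hand": 0.8,"x": 0.264,"y": 0,"z": 0,"rx": 0,"ry": 0,"rz": 0},{"hand": 0.8,"x": 0.33,"y": 0,"z": 0,"rx": 0,"ry": 0,"rz": 0}])

```text
t: 21.5
eef_pos: [0.4342, -0.0357, 0.2541]
orientation: [-0.0, 0.69, 0.724, -0.001]
wrist_force: [1.2, -0.1, -0.2]
finger_gap: 0.0683
finger_force: 0.0
```

Call:
apply_moves(moves=[{"hand": 0.8,"x": 0.066,"y": 0.01,"z": 0,"rx": 0,"ry": 0,"rz": 0},{"hand": 0.8,"x": 0.132,"y": 0.02,"z": 0,"rx": 0,"ry": 0,"rz": 0},{"hand": 0.8,"x": 0.198,"y": 0.03,"z": 0,"rx": 0,"ry": 0,"rz": 0},{"hand": 0.8,"x": 0.264,"y": 0.04,"z": 0,"rx": 0,"ry": 0,"rz": 0},{"hand": 0.8,"x": 0.33,"y": 0.05,"z": 0,"rx": 0,"ry": 0,"rz": 0}])

```text
t: 22.0
eef_pos: [0.4513, 0.1304, 0.2539]
orientation: [0.0, 0.69, 0.724, -0.001]
wrist_force: [-0.0, -0.7, 0.8]
finger_gap: 0.0682
finger_force: 0.0
```

```bash
python3 st.py; cat > jars.py <<'E'
from h import *
import sys
c0=cam("wrist"); im=vision.grab_frame("wrist"); cv2.imwrite(f"pics/{sys.argv[1]}.png",im[:,:,::-1])
# caps: fit circles to gold rim + white disc at z .042
for t in("jar1","salt"):
    for r in vision.regions_of(t,"wrist"):
        if r["score"]<.4: continue
        m=r["pixels"]; v,u=np.nonzero(m); hsv=cv2.cvtColor(im,cv2.COLOR_RGB2HSV)[v,u].astype(int); g=(abs(hsv[:,0]-23)<8)&(hsv[:,1]>130)
        a=onz("wrist",[[u.mean(),v.mean()]],.025,c0)[0]; q=None
        P=onz("wrist",np.c_[u,v],.042,c0)[:,:2].astype(np.float32)
        print(t,round(r["score"],2),len(u),"px",u.mean().round(),v.mean().round(),"mean@.025",a[:2].round(4),"gold circ@.040",[np.round(x,4) for x in cv2.minEnclosingCircle(onz("wrist",np.c_[u,v][g],.038,c0)[:,:2].astype(np.float32))] if g.sum()>20 else None)
E
python3 jars.py j1
```

```text
22.0 [0.4513 0.1304 0.2539] x [-0.049   0.9988 -0.0014] y [ 0.9988  0.049  -0.0013] z [-0.0013 -0.0014 -1.    ] [-0.03 -0.66  0.84] 0.0682 hd 1.6198 [-0.11  0.48 -0.41  1.98  0.28  0.74 -0.63]
jar1 0.8 1586 px 229.0 212.0 mean@.025 [0.4184 0.072 ] gold circ@.040 [array([0.4187, 0.0724]), np.float64(0.027)]
jar1 0.76 1704 px 234.0 107.0 mean@.025 [0.4212 0.2021] gold circ@.040 [array([0.4216, 0.2017]), np.float64(0.0264)]
jar1 0.62 1304 px 267.0 14.0 mean@.025 [0.4543 0.3036] gold circ@.040 [array([0.4544, 0.3111]), np.float64(0.025)]
salt 0.88 1853 px 358.0 20.0 mean@.025 [0.5558 0.3033] gold circ@.040 None
```

View pics/j1.png

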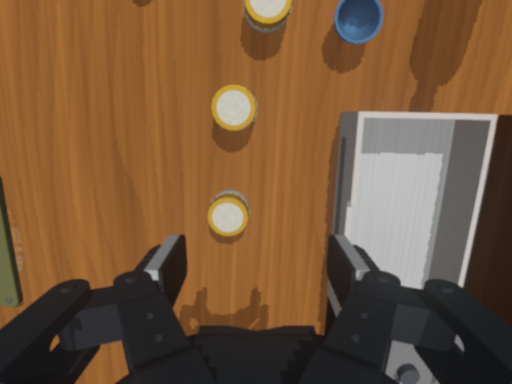

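The wrist view shows jar caps at (228,216), (234,107) and (268,5), the salt bowl at (358,20), and the box rim's left corners at about (357,112) and (497,114). I check those corners against the warmer model.

```bash
python3 - <<'E'
from h import *
c0=cam("wrist"); print(onz("wrist",[[357,112],[497,114]],.07,c0).round(4))
w=[.636,.0755,.05]; c,s=np.cos(w[2]),np.sin(w[2])
L=[[w[0]+c*x-s*y,w[1]+s*x+c*y,z] for x,y,z in((-.075,.13,.07),(.075,.13,.07),(-.069,.124,.008),(.069,.124,.008))]
print(np.round(L,4),proj("wrist",L,c0).round(1))
vision.grab_frame("side")
print(find("jar1","side"),toolmove([.4187,.0724,.1])[0])
E
```

```text
[[0.5526 0.2054 0.07  ]
 [0.7038 0.2133 0.07  ]]
[[0.5546 0.2016 0.07  ]
 [0.7044 0.2091 0.07  ]
 [0.5609 0.1959 0.008 ]
 [0.6987 0.2028 0.008 ]] [[358.4 115.9]
 [496.6 118.1]
 [346.8 120.3]
 [454.7 121.7]]
[(0.95, array([0.4381, 0.3223, 0.0365])), (0.91, array([0.522 , 0.4059, 0.0447])), (0.86, array([0.4082, 0.0767, 0.0342])), (0.72, array([0.4074, 0.2086, 0.0383]))] [-0.1076 -0.0694  0.3079]
```

Call:
apply_moves(moves=[{"hand": 0.8,"x": -0.036,"y": -0.023,"z": 0.04,"rx": 0,"ry": 0,"rz": 0},{"hand": 0.8,"x": -0.072,"y": -0.046,"z": 0.08,"rx": 0,"ry": 0,"rz": 0},{"hand": 0.8,"x": -0.108,"y": -0.069,"z": 0.12,"rx": 0,"ry": 0,"rz": 0},{"hand": 0.8,"x": -0.108,"y": -0.069,"z": 0.18,"rx": 0,"ry": 0,"rz": 0},{"hand": 0.8,"x": -0.108,"y": -0.069,"z": 0.24,"rx": 0,"ry": 0,"rz": 0}])

```text
t: 22.75
eef_pos: [0.4194, 0.0706, 0.1337]
orientation: [0.001, 0.691, 0.723, -0.001]
wrist_force: [0.7, 0.8, -0.5]
finger_gap: 0.068
finger_force: 0.0
```

Call:
apply_moves(moves=[{"hand": 0.8,"x": 0,"y": 0,"z": 0.06,"rx": 0,"ry": 0,"rz": 0},{"hand": 0.8,"x": 0,"y": 0,"z": 0.12,"rx": 0,"ry": 0,"rz": 0},{"hand": 0.8,"x": 0,"y": 0,"z": 0.18,"rx": 0,"ry": 0,"rz": 0},{"hand": 0.8,"x": 0,"y": 0,"z": 0.21,"rx": 0,"ry": 0,"rz": 0},{"hand": 0.8,"x": 0,"y": 0,"z": 0.225,"rx": 0,"ry": 0,"rz": 0}])

```text
t: 23.25
eef_pos: [0.4145, 0.0683, 0.0365]
orientation: [-0.004, 0.69, 0.724, -0.013]
wrist_force: [-1.3, 1.1, -0.1]
finger_gap: 0.0683
finger_force: 0.0
```

```bash
python3 st.py
```

```text
23.25 [0.4145 0.0683 0.0365] x [-0.0491  0.9987 -0.0135] y [ 0.9985  0.0487 -0.0244] z [-0.0237 -0.0147 -0.9996] [-1.35  1.11 -0.11] 0.0683 hd 1.6199 [-0.21  0.86 -0.11  2.28  1.21  0.09 -1.45]
```

Call:
apply_moves(moves=[{"hand": 0.8,"x": 0.004,"y": 0.008,"z": 0.01,"rx": 0,"ry": 0,"rz": 0},{"hand": 0.8,"x": 0.004,"y": 0.008,"z": 0.02,"rx": 0,"ry": 0,"rz": 0},{"hand": 0.8,"x": 0.004,"y": 0.008,"z": 0.03,"rx": 0,"ry": 0,"rz": 0},{"hand": 0.8,"x": 0.004,"y": 0.008,"z": 0.04,"rx": 0,"ry": 0,"rz": 0},{"hand": 0.8,"x": 0.004,"y": 0.008,"z": 0.04,"rx": 0,"ry": 0,"rz": 0}])

```text
t: 23.75
eef_pos: [0.4183, 0.071, 0.017]
orientation: [-0.004, 0.689, 0.724, -0.013]
wrist_force: [-0.2, -0.9, 0.2]
finger_gap: 0.0685
finger_force: 0.0
```

```bash
python3 st.py
```

```text
23.75 [0.4183 0.071  0.017 ] x [-0.0493  0.9987 -0.0114] y [ 0.9985  0.049  -0.0238] z [-0.0232 -0.0125 -0.9997] [-0.2 -0.9  0.2] 0.0685 hd 1.6201 [-0.22  0.9  -0.1   2.27  1.62  0.09 -1.85]
```

Call:
apply_moves(moves=[{"hand": 0.3,"x": 0,"y": 0,"z": 0,"rx": 0,"ry": 0,"rz": 0},{"hand": 0.3,"x": 0,"y": 0,"z": 0,"rx": 0,"ry": 0,"rz": 0},{"hand": 0.3,"x": 0,"y": 0,"z": 0,"rx": 0,"ry": 0,"rz": 0},{"hand": 0.3,"x": 0,"y": 0,"z": 0,"rx": 0,"ry": 0,"rz": 0},{"hand": 0.3,"x": 0,"y": 0,"z": -0.02,"rx": 0,"ry": 0,"rz": 0}], grip_force=50)

```text
t: 24.25
eef_pos: [0.4181, 0.0715, 0.0247]
orientation: [-0.004, 0.689, 0.725, -0.013]
wrist_force: [0.2, -0.2, -1.3]
finger_gap: 0.0501
finger_force: 52.3
```

Call:
apply_moves(moves=[{"hand": 0.3,"x": 0,"y": 0.01,"z": -0.06,"rx": 0,"ry": 0,"rz": 0},{"hand": 0.3,"x": 0,"y": 0.02,"z": -0.12,"rx": 0,"ry": 0,"rz": 0},{"hand": 0.3,"x": 0,"y": 0.03,"z": -0.18,"rx": 0,"ry": 0,"rz": 0},{"hand": 0.3,"x": 0,"y": 0.05,"z": -0.24,"rx": 0,"ry": 0,"rz": 0},{"hand": 0.3,"x": 0,"y": 0.08,"z": -0.26,"rx": 0,"ry": 0,"rz": 0}])

```text
t: 24.75
eef_pos: [0.4616, 0.0758, 0.1569]
orientation: [-0.004, 0.689, 0.725, -0.011]
wrist_force: [0.3, 0.1, -2.9]
finger_gap: 0.0503
finger_force: 52.5
```

```bash
python3 st.py; python3 - <<'E'
from h import *
print("to slot above",toolmove([.6404,-.0094,.17],down(.05)))
E
```

```text
24.75 [0.4616 0.0758 0.1569] x [-0.0503  0.9987 -0.0095] y [ 0.9985  0.0501 -0.0213] z [-0.0208 -0.0105 -0.9997] [ 0.3   0.11 -2.92] 0.0503 hd 1.6212 [ 0.15  0.7  -0.67  2.07  0.72  0.65 -0.96]
to slot above (array([-0.1885,  0.348 , -0.0319]), array([-0.0135,  0.006 ,  0.0002]))
```

Call:
apply_moves(moves=[{"hand": 0.3,"x": -0.038,"y": 0.07,"z": -0.03,"rx": 0,"ry": 0,"rz": 0},{"hand": 0.3,"x": -0.075,"y": 0.14,"z": -0.032,"rx": 0,"ry": 0,"rz": 0},{"hand": 0.3,"x": -0.113,"y": 0.21,"z": -0.032,"rx": 0,"ry": 0,"rz": 0},{"hand": 0.3,"x": -0.151,"y": 0.28,"z": -0.032,"rx": 0,"ry": 0,"rz": 0},{"hand": 0.3,"x": -0.1885,"y": 0.348,"z": -0.032,"rx": 0,"ry": 0,"rz": 0}])

```text
t: 25.25
eef_pos: [0.6404, -0.0108, 0.1664]
orientation: [-0.005, 0.689, 0.725, -0.013]
wrist_force: [1.3, 0.5, -2.1]
finger_gap: 0.0502
finger_force: 52.5
```

Call:
apply_moves(moves=[{"hand": 0.3,"x": 0,"y": 0,"z": 0.06,"rx": 0,"ry": 0,"rz": 0},{"hand": 0.3,"x": 0.001,"y": 0.002,"z": 0.12,"rx": 0,"ry": 0,"rz": 0},{"hand": 0.3,"x": 0.002,"y": 0.004,"z": 0.18,"rx": 0,"ry": 0,"rz": 0},{"hand": 0.3,"x": 0.003,"y": 0.006,"z": 0.24,"rx": 0,"ry": 0,"rz": 0},{"hand": 0.3,"x": 0.003,"y": 0.006,"z": 0.26,"rx": 0,"ry": 0,"rz": 0}])

```text
t: 25.75
eef_pos: [0.6369, -0.0104, 0.0333]
orientation: [-0.006, 0.689, 0.725, -0.015]
wrist_force: [-1.0, -1.0, -1.4]
finger_gap: 0.0503
finger_force: 52.7
```

```bash
python3 st.py
```

```text
25.75 [ 0.6369 -0.0104  0.0333] x [-0.0515  0.9986 -0.012 ] y [ 0.9982  0.0511 -0.0307] z [-0.03   -0.0136 -0.9995] [-0.95 -1.   -1.37] 0.0503 hd 1.6224 [ 0.25  1.04 -0.61  1.6   0.78  0.79 -0.66]
```

Call:
apply_moves(moves=[{"hand": 0.3,"x": 0,"y": 0,"z": 0.006,"rx": 0,"ry": 0,"rz": 0},{"hand": 0.3,"x": 0,"y": 0,"z": 0.013,"rx": 0,"ry": 0,"rz": 0},{"hand": 0.3,"x": 0,"y": 0,"z": 0.013,"rx": 0,"ry": 0,"rz": 0},{"hand": 0.72,"x": 0,"y": 0,"z": 0.013,"rx": 0,"ry": 0,"rz": 0},{"hand": 0.72,"x": 0,"y": 0,"z": 0.013,"rx": 0,"ry": 0,"rz": 0}])

```text
t: 26.25
eef_pos: [0.6406, -0.0098, 0.0316]
orientation: [-0.003, 0.689, 0.725, -0.012]
wrist_force: [-1.0, 0.0, 0.4]
finger_gap: 0.0616
finger_force: 0.0
```

Call:
apply_moves(moves=[{"hand": 0.72,"x": 0,"y": 0,"z": 0,"rx": 0,"ry": 0,"rz": 0},{"hand": 0.72,"x": 0,"y": 0,"z": -0.04,"rx": 0,"ry": 0,"rz": 0},{"hand": 0.72,"x": 0,"y": 0,"z": -0.11,"rx": 0,"ry": 0,"rz": 0},{"hand": 0.72,"x": 0,"y": 0,"z": -0.2,"rx": -0.008,"ry": 0.004,"rz": 0},{"hand": 0.8,"x": 0,"y": 0,"z": -0.28,"rx": -0.018,"ry": 0.008,"rz": 0}])

```text
t: 26.75
eef_pos: [0.6433, -0.0077, 0.1724]
orientation: [0.002, 0.689, 0.725, 0.003]
wrist_force: [0.9, -0.7, -0.3]
finger_gap: 0.0683
finger_force: 0.0
```

```bash
python3 st.py; python3 - <<'E'
from h import *
print("to jarB above",toolmove([.4216,.2017,.15],down(.05)))
for n in("scene","side"):
    vision.grab_frame(n); print(n,find("jar1",n))
E
```

```text
26.75 [ 0.6433 -0.0077  0.1724] x [-0.0508  0.9987  0.0013] y [0.9987 0.0508 0.0061] z [ 0.0061  0.0016 -1.    ] [ 0.94 -0.66 -0.34] 0.0683 hd 1.6216 [ 0.31  0.86 -0.72  1.55  0.65  0.97 -0.56]
to jarB above (array([ 0.4407, -0.4217,  0.0429]), array([ 0.0039, -0.0008,  0.0005]))
scene [(0.71, array([0.5423, 0.3866, 0.0382])), (0.69, array([0.442 , 0.2012, 0.0337])), (0.45, array([ 0.6439, -0.0124,  0.0491]))]
side [(0.91, array([0.5192, 0.4056, 0.0438])), (0.68, array([0.4368, 0.3169, 0.0382])), (0.67, array([0.4108, 0.2081, 0.0409])), (0.48, array([ 0.4343, -0.3502,  0.0305]))]
```

Call:
apply_moves(moves=[{"hand": 0.8,"x": 0.032,"y": -0.042,"z": -0.01,"rx": 0,"ry": 0,"rz": 0},{"hand": 0.8,"x": 0.064,"y": -0.084,"z": -0.02,"rx": 0,"ry": 0,"rz": 0},{"hand": 0.8,"x": 0.096,"y": -0.126,"z": -0.03,"rx": 0,"ry": 0,"rz": 0},{"hand": 0.8,"x": 0.128,"y": -0.168,"z": -0.04,"rx": 0.002,"ry": 0,"rz": 0},{"hand": 0.8,"x": 0.16,"y": -0.21,"z": -0.05,"rx": 0.004,"ry": 0,"rz": 0}])

```text
t: 27.45
eef_pos: [0.532, 0.0665, 0.1936]
orientation: [-0.002, 0.689, 0.725, -0.002]
wrist_force: [-0.9, 1.2, -0.3]
finger_gap: 0.0684
finger_force: 0.0
```

Call:
apply_moves(moves=[{"hand": 0.8,"x": 0.032,"y": -0.042,"z": 0,"rx": 0,"ry": 0,"rz": 0},{"hand": 0.8,"x": 0.064,"y": -0.084,"z": 0,"rx": 0,"ry": 0,"rz": 0},{"hand": 0.8,"x": 0.096,"y": -0.126,"z": 0,"rx": 0,"ry": 0,"rz": 0},{"hand": 0.8,"x": 0.128,"y": -0.168,"z": 0,"rx": 0,"ry": 0,"rz": 0},{"hand": 0.8,"x": 0.16,"y": -0.21,"z": 0,"rx": 0,"ry": 0,"rz": 0}])

```text
t: 27.95
eef_pos: [0.4233, 0.141, 0.194]
orientation: [-0.001, 0.689, 0.725, -0.002]
wrist_force: [0.3, 1.3, 0.1]
finger_gap: 0.0682
finger_force: 0.0
```

```bash
python3 st.py; python3 jars.py j2; python3 - <<'E'
from h import *
vision.grab_frame("scene"); print(find("jar1","scene"))
print("to B above",toolmove([.4216,.2017,.15],down(.05)))
E
```

```text
27.95 [0.4233 0.141  0.194 ] x [-5.030e-02  9.987e-01 -2.000e-04] y [ 0.9987  0.0503 -0.0043] z [-4.3e-03 -4.0e-04 -1.0e+00] [0.26 1.31 0.08] 0.0682 hd 1.6211 [ 0.04  0.61 -0.72  2.11  0.65  0.66 -1.08]
jar1 0.82 2313 px 258.0 120.0 mean@.025 [0.4219 0.2015] gold circ@.040 [array([0.4219, 0.2014]), np.float64(0.0261)]
salt 0.77 2280 px 407.0 20.0 mean@.025 [0.5565 0.3005] gold circ@.040 None
[(0.75, array([ 0.6476, -0.0115,  0.0488])), (0.56, array([0.4337, 0.1901, 0.0358])), (0.48, array([0.5454, 0.386 , 0.0358]))]
to B above (array([ 0.1228, -0.0006,  0.0887]), array([-0.0018,  0.0002,  0.    ]))
```

Call:
apply_moves(moves=[{"hand": 0.8,"x": 0.06,"y": 0,"z": 0.02,"rx": 0,"ry": 0,"rz": 0},{"hand": 0.8,"x": 0.121,"y": -0.001,"z": 0.05,"rx": 0,"ry": 0,"rz": 0},{"hand": 0.8,"x": 0.121,"y": -0.001,"z": 0.1,"rx": 0,"ry": 0,"rz": 0},{"hand": 0.8,"x": 0.121,"y": -0.001,"z": 0.15,"rx": 0,"ry": 0,"rz": 0},{"hand": 0.8,"x": 0.121,"y": -0.001,"z": 0.2,"rx": 0,"ry": 0,"rz": 0}])

```text
t: 28.7
eef_pos: [0.4222, 0.2008, 0.0936]
orientation: [-0.001, 0.69, 0.724, -0.001]
wrist_force: [0.4, 0.3, -0.0]
finger_gap: 0.0684
finger_force: 0.0
```

Call:
apply_moves(moves=[{"hand": 0.8,"x": 0,"y": 0,"z": 0.05,"rx": 0,"ry": 0,"rz": 0},{"hand": 0.8,"x": 0,"y": 0,"z": 0.1,"rx": 0,"ry": 0,"rz": 0},{"hand": 0.8,"x": 0,"y": 0,"z": 0.14,"rx": 0,"ry": 0,"rz": 0},{"hand": 0.8,"x": 0,"y": 0,"z": 0.158,"rx": 0,"ry": 0,"rz": 0},{"hand": 0.8,"x": 0,"y": 0,"z": 0.158,"rx": 0,"ry": 0,"rz": 0}])

```text
t: 29.2
eef_pos: [0.4214, 0.2005, 0.0144]
orientation: [-0.0, 0.689, 0.725, -0.002]
wrist_force: [-0.6, 0.2, 0.2]
finger_gap: 0.068
finger_force: 0.0
```

```bash
python3 st.py
```

```text
29.2 [0.4214 0.2005 0.0144] x [-0.0499  0.9988 -0.0019] y [ 0.9988  0.0499 -0.0031] z [-0.003  -0.0021 -1.    ] [-0.61  0.17  0.17] 0.068 hd 1.6207 [-0.41  0.91 -0.22  2.16  1.15  0.19 -1.64]
```

Call:
apply_moves(moves=[{"hand": 0.3,"x": 0,"y": 0,"z": 0,"rx": 0,"ry": 0,"rz": 0},{"hand": 0.3,"x": 0,"y": 0,"z": 0,"rx": 0,"ry": 0,"rz": 0},{"hand": 0.3,"x": 0,"y": 0,"z": 0,"rx": 0,"ry": 0,"rz": 0},{"hand": 0.3,"x": 0,"y": 0,"z": 0,"rx": 0,"ry": 0,"rz": 0},{"hand": 0.3,"x": 0,"y": 0,"z": -0.02,"rx": 0,"ry": 0,"rz": 0}], grip_force=50)

```text
t: 29.7
eef_pos: [0.4209, 0.2014, 0.0258]
orientation: [-0.001, 0.689, 0.725, -0.001]
wrist_force: [0.3, -0.1, -0.4]
finger_gap: 0.0505
finger_force: 52.2
```

Call:
apply_moves(moves=[{"hand": 0.3,"x": 0,"y": 0,"z": -0.06,"rx": 0,"ry": 0,"rz": 0},{"hand": 0.3,"x": 0,"y": 0,"z": -0.12,"rx": 0,"ry": 0,"rz": 0},{"hand": 0.3,"x": 0,"y": 0,"z": -0.18,"rx": 0,"ry": 0,"rz": 0},{"hand": 0.3,"x": 0,"y": 0,"z": -0.24,"rx": 0,"ry": 0,"rz": 0},{"hand": 0.3,"x": 0,"y": 0,"z": -0.28,"rx": 0,"ry": 0,"rz": 0}])

```text
t: 30.2
eef_pos: [0.4217, 0.2014, 0.1682]
orientation: [-0.001, 0.689, 0.725, 0.0]
wrist_force: [0.4, -0.4, -0.9]
finger_gap: 0.0507
finger_force: 52.4
```

Call:
apply_moves(moves=[{"hand": 0.3,"x": -0.033,"y": 0.042,"z": 0,"rx": 0,"ry": 0,"rz": 0},{"hand": 0.3,"x": -0.065,"y": 0.083,"z": 0,"rx": 0,"ry": 0,"rz": 0},{"hand": 0.3,"x": -0.098,"y": 0.125,"z": 0,"rx": 0,"ry": 0,"rz": 0},{"hand": 0.3,"x": -0.13,"y": 0.166,"z": 0,"rx": 0,"ry": 0,"rz": 0},{"hand": 0.3,"x": -0.163,"y": 0.208,"z": 0,"rx": 0,"ry": 0,"rz": 0}])

```text
t: 30.7
eef_pos: [0.5299, 0.1241, 0.166]
orientation: [-0.001, 0.689, 0.725, -0.001]
wrist_force: [-0.0, 0.6, -0.4]
finger_gap: 0.0507
finger_force: 52.4
```

Call:
apply_moves(moves=[{"hand": 0.3,"x": -0.033,"y": 0.042,"z": 0,"rx": 0,"ry": 0,"rz": 0},{"hand": 0.3,"x": -0.065,"y": 0.083,"z": 0,"rx": 0,"ry": 0,"rz": 0},{"hand": 0.3,"x": -0.098,"y": 0.125,"z": 0,"rx": 0,"ry": 0,"rz": 0},{"hand": 0.3,"x": -0.13,"y": 0.166,"z": 0,"rx": 0,"ry": 0,"rz": 0},{"hand": 0.3,"x": -0.163,"y": 0.208,"z": 0,"rx": 0,"ry": 0,"rz": 0}])

```text
t: 31.2
eef_pos: [0.6376, 0.048, 0.1656]
orientation: [-0.001, 0.689, 0.725, -0.001]
wrist_force: [0.3, 0.0, -1.0]
finger_gap: 0.0504
finger_force: 52.4
```

```bash
python3 st.py; python3 - <<'E'
from h import *
print("to slot",toolmove([.6375,.0485,.026],down(.05)))
vision.grab_frame("side"); print(find("jar1","side"))
vision.grab_frame("scene"); print(find("jar1","scene"))
E
```

```text
31.2 [0.6376 0.048  0.1656] x [-5.030e-02  9.987e-01  3.000e-04] y [ 0.9987  0.0503 -0.0026] z [-2.6e-03  2.0e-04 -1.0e+00] [ 0.33  0.02 -0.99] 0.0504 hd 1.6211 [ 0.22  0.87 -0.72  1.56  0.66  0.97 -0.66]
to slot (array([0.001 , 0.0005, 0.2792]), array([-0.0016, -0.0002,  0.0002]))
[(0.94, array([0.4368, 0.3212, 0.0386])), (0.72, array([0.6277, 0.0626, 0.1786])), (0.7, array([0.5173, 0.4093, 0.043 ])), (0.61, array([ 0.6323, -0.0025,  0.0431]))]
[(0.82, array([0.6459, 0.0265, 0.184 ])), (0.53, array([0.5422, 0.3873, 0.0369])), (0.49, array([ 0.6449, -0.0062,  0.0487]))]
```

Call:
apply_moves(moves=[{"hand": 0.3,"x": 0,"y": 0,"z": 0.07,"rx": 0,"ry": 0,"rz": 0},{"hand": 0.3,"x": 0,"y": 0,"z": 0.14,"rx": 0,"ry": 0,"rz": 0},{"hand": 0.3,"x": 0,"y": 0,"z": 0.21,"rx": 0,"ry": 0,"rz": 0},{"hand": 0.3,"x": 0.001,"y": 0,"z": 0.26,"rx": 0,"ry": 0,"rz": 0},{"hand": 0.3,"x": 0.001,"y": 0,"z": 0.281,"rx": 0,"ry": 0,"rz": 0}])

```text
t: 31.9
eef_pos: [0.6336, 0.0503, 0.0238]
orientation: [-0.003, 0.688, 0.725, -0.003]
wrist_force: [-19.6, -6.3, 67.8]
finger_gap: 0.0506
finger_force: 60.1
```

Call:
apply_moves(moves=[{"hand": 0.3,"x": 0,"y": 0,"z": 0,"rx": 0,"ry": 0,"rz": 0},{"hand": 0.3,"x": 0,"y": 0,"z": 0,"rx": 0,"ry": 0,"rz": 0},{"hand": 0.72,"x": 0,"y": 0,"z": 0,"rx": 0,"ry": 0,"rz": 0},{"hand": 0.72,"x": 0,"y": 0,"z": 0,"rx": 0,"ry": 0,"rz": 0},{"hand": 0.72,"x": 0,"y": 0,"z": 0,"rx": 0,"ry": 0,"rz": 0}])

```text
t: 32.4
eef_pos: [0.6374, 0.0499, 0.0257]
orientation: [-0.001, 0.689, 0.725, -0.0]
wrist_force: [-0.4, 0.4, -0.3]
finger_gap: 0.0615
finger_force: 0.0
```

Call:
apply_moves(moves=[{"hand": 0.72,"x": 0,"y": 0,"z": -0.06,"rx": 0,"ry": 0,"rz": 0},{"hand": 0.72,"x": 0,"y": 0,"z": -0.12,"rx": 0,"ry": 0,"rz": 0},{"hand": 0.72,"x": 0,"y": 0,"z": -0.18,"rx": 0,"ry": 0,"rz": 0},{"hand": 0.8,"x": 0,"y": 0,"z": -0.24,"rx": 0,"ry": 0,"rz": 0},{"hand": 0.8,"x": 0,"y": 0,"z": -0.3,"rx": 0,"ry": 0,"rz": 0}])

```text
t: 32.9
eef_pos: [0.6373, 0.0496, 0.1766]
orientation: [-0.001, 0.689, 0.725, -0.0]
wrist_force: [0.0, 0.6, -0.9]
finger_gap: 0.0682
finger_force: 0.0
```

Call:
apply_moves(moves=[{"hand": 0.8,"x": 0.041,"y": -0.034,"z": -0.01,"rx": 0,"ry": 0,"rz": 0},{"hand": 0.8,"x": 0.082,"y": -0.069,"z": -0.02,"rx": 0,"ry": 0,"rz": 0},{"hand": 0.8,"x": 0.123,"y": -0.103,"z": -0.03,"rx": 0,"ry": 0,"rz": 0},{"hand": 0.8,"x": 0.164,"y": -0.138,"z": -0.04,"rx": 0,"ry": 0,"rz": 0},{"hand": 0.8,"x": 0.206,"y": -0.172,"z": -0.04,"rx": 0,"ry": 0,"rz": 0}])

```text
t: 33.4
eef_pos: [0.5459, 0.1491, 0.1963]
orientation: [-0.0, 0.689, 0.725, 0.0]
wrist_force: [-0.1, 0.7, -0.3]
finger_gap: 0.0683
finger_force: 0.0
```

Call:
apply_moves(moves=[{"hand": 0.8,"x": 0.041,"y": -0.034,"z": 0,"rx": 0,"ry": 0,"rz": 0},{"hand": 0.8,"x": 0.082,"y": -0.069,"z": 0,"rx": 0,"ry": 0,"rz": 0},{"hand": 0.8,"x": 0.123,"y": -0.103,"z": 0,"rx": 0,"ry": 0,"rz": 0},{"hand": 0.8,"x": 0.164,"y": -0.138,"z": 0,"rx": 0,"ry": 0,"rz": 0},{"hand": 0.8,"x": 0.206,"y": -0.172,"z": 0,"rx": 0,"ry": 0,"rz": 0}])

```text
t: 33.9
eef_pos: [0.4544, 0.2474, 0.1959]
orientation: [-0.001, 0.689, 0.725, -0.0]
wrist_force: [0.3, 0.1, -0.2]
finger_gap: 0.0679
finger_force: 0.0
```

```bash
python3 st.py; python3 jars.py j3; python3 - <<'E'
from h import *
vision.grab_frame("scene"); print(find("jar1","scene"))
print("to C",toolmove([.4543,.311,.016],down(.05)))
E
```

```text
33.9 [0.4544 0.2474 0.1959] x [-5.030e-02  9.987e-01  7.000e-04] y [ 0.9987  0.0503 -0.0012] z [-1.2e-03  7.0e-04 -1.0e+00] [ 0.34  0.07 -0.19] 0.0679 hd 1.6211 [-0.15  0.68 -0.72  1.91  0.63  0.79 -1.17]
jar1 0.94 783 px 402.0 358.0 mean@.025 [0.652  0.0244] gold circ@.040 [array([0.6439, 0.0383]), np.float64(0.0246)]
jar1 0.91 2835 px 348.0 25.0 mean@.025 [0.5336 0.3998] gold circ@.040 [array([0.5333, 0.401 ]), np.float64(0.0274)]
jar1 0.84 308 px 400.0 376.0 mean@.025 [ 0.6545 -0.0055] gold circ@.040 [array([0.6471, 0.0088]), np.float64(0.0217)]
jar1 0.8 2286 px 259.0 112.0 mean@.025 [0.4543 0.3154] gold circ@.040 [array([0.4547, 0.3145]), np.float64(0.026)]
salt 0.65 2286 px 359.0 129.0 mean@.025 [0.5562 0.3036] gold circ@.040 None
salt 0.54 11168 px 437.0 258.0 mean@.025 [0.6659 0.165 ] gold circ@.040 None
salt 0.46 300 px 400.0 376.0 mean@.025 [ 0.6551 -0.0054] gold circ@.040 [array([0.6471, 0.0088]), np.float64(0.0217)]
[(0.67, array([0.546 , 0.3851, 0.0367])), (0.58, array([0.6397, 0.0344, 0.0504])), (0.55, array([ 0.7077, -0.0851,  0.0544])), (0.47, array([ 0.646 , -0.0106,  0.0457])), (0.47, array([0.4671, 0.3033, 0.0354]))]
to C (array([0.1299, 0.0039, 0.3593]), array([-0.0007,  0.0001, -0.0001]))
```

Placing jar B pressed at about 68 N, so the next placings will be higher and slower. Jar C is at (0.4546, 0.315) and jar D at (0.5335, 0.400).

Call:
apply_moves(moves=[{"hand": 0.8,"x": 0.07,"y": 0.002,"z": 0.02,"rx": 0,"ry": 0,"rz": 0},{"hand": 0.8,"x": 0.138,"y": 0.005,"z": 0.05,"rx": 0,"ry": 0,"rz": 0},{"hand": 0.8,"x": 0.138,"y": 0.005,"z": 0.1,"rx": 0,"ry": 0,"rz": 0},{"hand": 0.8,"x": 0.138,"y": 0.005,"z": 0.15,"rx": 0,"ry": 0,"rz": 0},{"hand": 0.8,"x": 0.138,"y": 0.005,"z": 0.2,"rx": 0,"ry": 0,"rz": 0}])

```text
t: 34.65
eef_pos: [0.4554, 0.3147, 0.0945]
orientation: [-0.0, 0.69, 0.724, -0.0]
wrist_force: [1.4, -0.6, -0.7]
finger_gap: 0.0682
finger_force: 0.0
```

Call:
apply_moves(moves=[{"hand": 0.8,"x": 0,"y": 0,"z": 0.05,"rx": 0,"ry": 0,"rz": 0},{"hand": 0.8,"x": 0,"y": 0,"z": 0.1,"rx": 0,"ry": 0,"rz": 0},{"hand": 0.8,"x": 0,"y": 0,"z": 0.14,"rx": 0,"ry": 0,"rz": 0},{"hand": 0.8,"x": 0,"y": 0,"z": 0.157,"rx": 0,"ry": 0,"rz": 0},{"hand": 0.8,"x": 0,"y": 0,"z": 0.157,"rx": 0,"ry": 0,"rz": 0}])

```text
t: 35.15
eef_pos: [0.4543, 0.3146, 0.0161]
orientation: [-0.0, 0.69, 0.724, -0.001]
wrist_force: [2.0, 0.4, 0.7]
finger_gap: 0.0683
finger_force: 0.0
```

Call:
apply_moves(moves=[{"hand": 0.3,"x": 0,"y": 0,"z": 0,"rx": 0,"ry": 0,"rz": 0},{"hand": 0.3,"x": 0,"y": 0,"z": 0,"rx": 0,"ry": 0,"rz": 0},{"hand": 0.3,"x": 0,"y": 0,"z": 0,"rx": 0,"ry": 0,"rz": 0},{"hand": 0.3,"x": 0,"y": 0,"z": 0,"rx": 0,"ry": 0,"rz": 0},{"hand": 0.3,"x": 0,"y": 0,"z": 0,"rx": 0,"ry": 0,"rz": 0}], grip_force=50)

```text
t: 35.65
eef_pos: [0.4547, 0.3162, 0.0182]
orientation: [-0.0, 0.689, 0.725, 0.001]
wrist_force: [0.7, -0.2, 5.5]
finger_gap: 0.0506
finger_force: 52.5
```

Call:
apply_moves(moves=[{"hand": 0.3,"x": 0,"y": 0,"z": -0.04,"rx": 0,"ry": 0,"rz": 0},{"hand": 0.3,"x": 0,"y": 0,"z": -0.1,"rx": 0,"ry": 0,"rz": 0},{"hand": 0.3,"x": 0,"y": 0,"z": -0.17,"rx": 0,"ry": 0,"rz": 0},{"hand": 0.3,"x": 0,"y": 0,"z": -0.24,"rx": 0,"ry": 0,"rz": 0},{"hand": 0.3,"x": 0,"y": 0,"z": -0.3,"rx": 0,"ry": 0,"rz": 0}])

```text
t: 36.15
eef_pos: [0.4542, 0.3158, 0.169]
orientation: [-0.001, 0.689, 0.725, 0.0]
wrist_force: [0.9, 0.8, -0.8]
finger_gap: 0.0503
finger_force: 52.3
```

```bash
python3 st.py; python3 - <<'E'
from h import *
print("to slot",toolmove([.6346,.1065,.166],down(.05)))
E
```

```text
36.15 [0.4542 0.3158 0.169 ] x [-0.0506  0.9987  0.0012] y [ 0.9987  0.0506 -0.001 ] z [-0.001   0.0011 -1.    ] [ 0.87  0.77 -0.8 ] 0.0503 hd 1.6215 [-0.29  0.76 -0.69  1.83  0.66  0.79 -1.27]
to slot (array([-0.4364,  0.3391,  0.0052]), array([-0.0006, -0.0007,  0.0004]))
```

Call:
apply_moves(moves=[{"hand": 0.3,"x": -0.044,"y": 0.034,"z": 0,"rx": 0,"ry": 0,"rz": 0},{"hand": 0.3,"x": -0.087,"y": 0.068,"z": 0,"rx": 0,"ry": 0,"rz": 0},{"hand": 0.3,"x": -0.131,"y": 0.102,"z": 0,"rx": 0,"ry": 0,"rz": 0},{"hand": 0.3,"x": -0.175,"y": 0.136,"z": 0,"rx": 0,"ry": 0,"rz": 0},{"hand": 0.3,"x": -0.218,"y": 0.17,"z": 0,"rx": 0,"ry": 0,"rz": 0}])

```text
t: 36.65
eef_pos: [0.5451, 0.2099, 0.167]
orientation: [-0.001, 0.689, 0.725, -0.001]
wrist_force: [0.0, -0.4, -2.1]
finger_gap: 0.0503
finger_force: 52.3
```

Call:
apply_moves(moves=[{"hand": 0.3,"x": -0.044,"y": 0.034,"z": 0,"rx": 0,"ry": 0,"rz": 0},{"hand": 0.3,"x": -0.087,"y": 0.068,"z": 0,"rx": 0,"ry": 0,"rz": 0},{"hand": 0.3,"x": -0.131,"y": 0.102,"z": 0,"rx": 0,"ry": 0,"rz": 0},{"hand": 0.3,"x": -0.175,"y": 0.136,"z": 0,"rx": 0,"ry": 0,"rz": 0},{"hand": 0.3,"x": -0.218,"y": 0.17,"z": 0,"rx": 0,"ry": 0,"rz": 0}])

```text
t: 37.15
eef_pos: [0.6354, 0.1052, 0.1667]
orientation: [-0.001, 0.689, 0.725, -0.001]
wrist_force: [-0.3, 0.0, -1.6]
finger_gap: 0.0507
finger_force: 52.3
```

Call:
apply_moves(moves=[{"hand": 0.3,"x": 0,"y": 0,"z": 0.06,"rx": 0,"ry": 0,"rz": 0},{"hand": 0.3,"x": 0,"y": 0,"z": 0.12,"rx": 0,"ry": 0,"rz": 0},{"hand": 0.3,"x": 0,"y": 0,"z": 0.18,"rx": 0,"ry": 0,"rz": 0},{"hand": 0.3,"x": 0,"y": 0,"z": 0.22,"rx": 0,"ry": 0,"rz": 0},{"hand": 0.3,"x": 0,"y": 0,"z": 0.24,"rx": 0,"ry": 0,"rz": 0}])

```text
t: 37.65
eef_pos: [0.6333, 0.1059, 0.0446]
orientation: [-0.002, 0.689, 0.725, -0.002]
wrist_force: [-0.0, -0.2, -0.0]
finger_gap: 0.0503
finger_force: 52.3
```

```bash
python3 st.py; python3 - <<'E'
from h import *
print("to slot",toolmove([.6346,.1065,.029],down(.05)))
E
```

```text
37.65 [0.6333 0.1059 0.0446] x [-5.060e-02  9.987e-01 -6.000e-04] y [ 0.9987  0.0506 -0.005 ] z [-5.e-03 -8.e-04 -1.e+00] [-0.03 -0.19 -0.02] 0.0503 hd 1.6214 [ 0.08  1.03 -0.62  1.61  0.79  0.78 -0.85]
to slot (array([0.0011, 0.0027, 0.0312]), array([-0.0032,  0.0004,  0.0004]))
```

Call:
apply_moves(moves=[{"hand": 0.3,"x": 0.001,"y": 0.002,"z": 0.008,"rx": 0,"ry": 0,"rz": 0},{"hand": 0.3,"x": 0.001,"y": 0.002,"z": 0.016,"rx": 0,"ry": 0,"rz": 0},{"hand": 0.3,"x": 0.001,"y": 0.002,"z": 0.024,"rx": 0,"ry": 0,"rz": 0},{"hand": 0.3,"x": 0.001,"y": 0.002,"z": 0.03,"rx": 0,"ry": 0,"rz": 0},{"hand": 0.3,"x": 0.001,"y": 0.002,"z": 0.034,"rx": 0,"ry": 0,"rz": 0}])

```text
t: 38.15
eef_pos: [0.636, 0.1072, 0.03]
orientation: [-0.001, 0.689, 0.725, -0.0]
wrist_force: [-0.7, 0.2, -0.8]
finger_gap: 0.0502
finger_force: 52.3
```

Call:
apply_moves(moves=[{"hand": 0.3,"x": 0,"y": 0,"z": 0,"rx": 0,"ry": 0,"rz": 0},{"hand": 0.72,"x": 0,"y": 0,"z": 0,"rx": 0,"ry": 0,"rz": 0},{"hand": 0.72,"x": 0,"y": 0,"z": 0,"rx": 0,"ry": 0,"rz": 0},{"hand": 0.72,"x": 0,"y": 0,"z": 0,"rx": 0,"ry": 0,"rz": 0},{"hand": 0.72,"x": 0,"y": 0,"z": 0,"rx": 0,"ry": 0,"rz": 0}])

```text
t: 38.65
eef_pos: [0.6359, 0.1073, 0.0299]
orientation: [-0.001, 0.689, 0.725, -0.0]
wrist_force: [0.2, 0.2, 0.7]
finger_gap: 0.0616
finger_force: 0.0
```

Call:
apply_moves(moves=[{"hand": 0.72,"x": 0,"y": 0,"z": -0.06,"rx": 0,"ry": 0,"rz": 0},{"hand": 0.72,"x": 0,"y": 0,"z": -0.12,"rx": 0,"ry": 0,"rz": 0},{"hand": 0.72,"x": 0,"y": 0,"z": -0.18,"rx": 0,"ry": 0,"rz": 0},{"hand": 0.8,"x": 0,"y": 0,"z": -0.24,"rx": 0,"ry": 0,"rz": 0},{"hand": 0.8,"x": 0,"y": 0,"z": -0.32,"rx": 0,"ry": 0,"rz": 0}])

```text
t: 39.15
eef_pos: [0.635, 0.1066, 0.1899]
orientation: [-0.001, 0.689, 0.725, -0.002]
wrist_force: [0.8, -0.1, -0.5]
finger_gap: 0.0683
finger_force: 0.0
```

Call:
apply_moves(moves=[{"hand": 0.8,"x": 0.02,"y": -0.06,"z": -0.01,"rx": 0,"ry": 0,"rz": 0},{"hand": 0.8,"x": 0.04,"y": -0.1,"z": -0.02,"rx": 0,"ry": 0,"rz": 0},{"hand": 0.8,"x": 0.07,"y": -0.15,"z": -0.03,"rx": 0,"ry": 0,"rz": 0},{"hand": 0.8,"x": 0.1,"y": -0.19,"z": -0.03,"rx": 0,"ry": 0,"rz": 0},{"hand": 0.8,"x": 0.12,"y": -0.19,"z": -0.03,"rx": 0,"ry": 0,"rz": 0}])

```text
t: 39.65
eef_pos: [0.5353, 0.1635, 0.2055]
orientation: [-0.001, 0.688, 0.726, -0.001]
wrist_force: [-0.2, 0.2, 0.2]
finger_gap: 0.0685
finger_force: 0.0
```

Call:
apply_moves(moves=[{"hand": 0.8,"x": 0.05,"y": 0,"z": 0,"rx": 0,"ry": 0,"rz": -0.09},{"hand": 0.8,"x": 0.1,"y": 0,"z": 0,"rx": 0,"ry": 0,"rz": -0.18},{"hand": 0.8,"x": 0.15,"y": 0,"z": 0,"rx": 0,"ry": 0,"rz": -0.27},{"hand": 0.8,"x": 0.2,"y": 0,"z": 0,"rx": 0,"ry": 0,"rz": -0.36},{"hand": 0.8,"x": 0.24,"y": 0.01,"z": 0,"rx": 0,"ry": 0,"rz": -0.433}])

```text
t: 40.15
eef_pos: [0.5372, 0.2842, 0.205]
orientation: [-0.001, 0.405, 0.914, 0.0]
wrist_force: [1.1, 0.4, 0.5]
finger_gap: 0.0683
finger_force: 0.0
```

```bash
python3 st.py; python3 jars.py j4; python3 - <<'E'
from h import *
print("to D",toolmove([.5335,.400,.016],down(2.3-np.pi/2)))
vision.grab_frame("scene"); print(find("jar1","scene"),find("lid","scene"))
E
```

```text
40.15 [0.5372 0.2842 0.205 ] x [-0.6717  0.7408  0.0021] y [ 7.408e-01  6.717e-01 -4.000e-04] z [-0.0017  0.0013 -1.    ] [1.1  0.44 0.48] 0.0683 hd 2.3073 [-0.09  0.84 -0.91  1.63  0.74  1.05 -0.48]
jar1 0.94 587 px 219.0 317.0 mean@.025 [0.6234 0.1231] gold circ@.040 [array([0.6219, 0.1218]), np.float64(0.0127)]
jar1 0.85 2468 px 331.0 88.0 mean@.025 [0.5336 0.4033] gold circ@.040 [array([0.5332, 0.4016]), np.float64(0.0264)]
salt 0.59 1929 px 278.0 174.0 mean@.025 [0.5542 0.3027] gold circ@.040 None
to D (array([0.1777, 0.1495, 0.3778]), array([-0.0002, -0.0016,  0.0004]))
[(0.58, array([0.5453, 0.3861, 0.0354])), (0.47, array([ 0.6483, -0.0081,  0.0469])), (0.43, array([ 0.7093, -0.0871,  0.0482]))] [(0.7, array([0.7299, 0.06  , 0.156 ])), (0.45, array([0.6901, 0.3516, 0.1091]))]
```

Call:
apply_moves(moves=[{"hand": 0.8,"x": 0.06,"y": 0.05,"z": 0,"rx": 0,"ry": 0,"rz": 0},{"hand": 0.8,"x": 0.12,"y": 0.1,"z": 0,"rx": 0,"ry": 0,"rz": 0},{"hand": 0.8,"x": 0.181,"y": 0.152,"z": 0.03,"rx": 0,"ry": 0,"rz": 0},{"hand": 0.8,"x": 0.181,"y": 0.152,"z": 0.1,"rx": 0,"ry": 0,"rz": 0},{"hand": 0.8,"x": 0.181,"y": 0.152,"z": 0.18,"rx": 0,"ry": 0,"rz": 0}])

```text
t: 40.95
eef_pos: [0.5338, 0.4018, 0.1154]
orientation: [0.0, 0.408, 0.913, 0.001]
wrist_force: [0.0, -1.3, 0.1]
finger_gap: 0.0683
finger_force: 0.0
```

Call:
apply_moves(moves=[{"hand": 0.8,"x": 0,"y": 0,"z": 0.06,"rx": 0,"ry": 0,"rz": 0},{"hand": 0.8,"x": 0,"y": 0,"z": 0.12,"rx": 0,"ry": 0,"rz": 0},{"hand": 0.8,"x": 0,"y": 0,"z": 0.17,"rx": 0,"ry": 0,"rz": 0},{"hand": 0.8,"x": 0,"y": 0,"z": 0.19,"rx": 0,"ry": 0,"rz": 0},{"hand": 0.8,"x": 0,"y": 0,"z": 0.194,"rx": 0,"ry": 0,"rz": 0}])

```text
t: 41.45
eef_pos: [0.533, 0.399, 0.017]
orientation: [-0.001, 0.409, 0.913, -0.001]
wrist_force: [-0.3, 0.2, 0.7]
finger_gap: 0.0682
finger_force: 0.0
```

Call:
apply_moves(moves=[{"hand": 0.3,"x": 0,"y": 0,"z": 0,"rx": 0,"ry": 0,"rz": 0},{"hand": 0.3,"x": 0,"y": 0,"z": 0,"rx": 0,"ry": 0,"rz": 0},{"hand": 0.3,"x": 0,"y": 0,"z": 0,"rx": 0,"ry": 0,"rz": 0},{"hand": 0.3,"x": 0,"y": 0,"z": 0,"rx": 0,"ry": 0,"rz": 0},{"hand": 0.3,"x": 0,"y": 0,"z": 0,"rx": 0,"ry": 0,"rz": 0}], grip_force=50)

```text
t: 41.95
eef_pos: [0.5337, 0.4013, 0.0196]
orientation: [-0.0, 0.408, 0.913, 0.001]
wrist_force: [0.1, -0.6, 6.4]
finger_gap: 0.0508
finger_force: 52.7
```

Call:
apply_moves(moves=[{"hand": 0.3,"x": 0,"y": 0,"z": -0.04,"rx": 0,"ry": 0,"rz": 0},{"hand": 0.3,"x": 0,"y": 0,"z": -0.1,"rx": 0,"ry": 0,"rz": 0},{"hand": 0.3,"x": 0,"y": 0,"z": -0.17,"rx": 0,"ry": 0,"rz": 0},{"hand": 0.3,"x": 0,"y": 0,"z": -0.24,"rx": 0,"ry": 0,"rz": 0},{"hand": 0.3,"x": 0,"y": 0,"z": -0.3,"rx": 0,"ry": 0,"rz": 0}])

```text
t: 42.45
eef_pos: [0.533, 0.401, 0.1712]
orientation: [-0.001, 0.408, 0.913, 0.001]
wrist_force: [-0.0, 0.2, -0.6]
finger_gap: 0.0504
finger_force: 52.2
```

Call:
apply_moves(moves=[{"hand": 0.3,"x": -0.06,"y": -0.055,"z": 0,"rx": 0,"ry": 0,"rz": 0},{"hand": 0.3,"x": -0.12,"y": -0.11,"z": 0,"rx": 0,"ry": 0,"rz": 0},{"hand": 0.3,"x": -0.18,"y": -0.152,"z": 0,"rx": 0,"ry": 0,"rz": 0.08},{"hand": 0.3,"x": -0.22,"y": -0.19,"z": 0,"rx": 0,"ry": 0,"rz": 0.17},{"hand": 0.3,"x": -0.25,"y": -0.22,"z": 0,"rx": 0,"ry": 0,"rz": 0.26}])

```text
t: 42.95
eef_pos: [0.5348, 0.2313, 0.1689]
orientation: [-0.0, 0.588, 0.809, -0.001]
wrist_force: [0.1, 0.2, -1.2]
finger_gap: 0.0506
finger_force: 52.3
```

```bash
python3 st.py; python3 - <<'E'
from h import *
print("to slot D",toolmove([.6317,.1644,.168],down(.05)))
E
```

```text
42.95 [0.5348 0.2313 0.1689] x [-3.092e-01  9.510e-01 -4.000e-04] y [ 0.951   0.3092 -0.0014] z [-1.3e-03 -8.0e-04 -1.0e+00] [ 0.07  0.15 -1.25] 0.0506 hd 1.8852 [-0.06  0.82 -0.78  1.74  0.72  0.9  -0.84]
to slot D (array([-0.1871,  0.1429,  0.0016]), array([-0.0009,  0.0004,  0.1683]))
```

Call:
apply_moves(moves=[{"hand": 0.3,"x": -0.04,"y": 0.03,"z": 0,"rx": 0,"ry": 0,"rz": 0.04},{"hand": 0.3,"x": -0.08,"y": 0.06,"z": 0,"rx": 0,"ry": 0,"rz": 0.09},{"hand": 0.3,"x": -0.12,"y": 0.09,"z": 0,"rx": 0,"ry": 0,"rz": 0.13},{"hand": 0.3,"x": -0.16,"y": 0.12,"z": 0,"rx": 0,"ry": 0,"rz": 0.168},{"hand": 0.3,"x": -0.187,"y": 0.143,"z": 0,"rx": 0,"ry": 0,"rz": 0.168}])

```text
t: 43.45
eef_pos: [0.6334, 0.1664, 0.1689]
orientation: [-0.0, 0.687, 0.726, -0.0]
wrist_force: [0.5, -0.0, -0.7]
finger_gap: 0.05
finger_force: 52.3
```

Call:
apply_moves(moves=[{"hand": 0.3,"x": 0,"y": 0,"z": 0.05,"rx": 0,"ry": 0,"rz": 0},{"hand": 0.3,"x": 0,"y": 0,"z": 0.11,"rx": 0,"ry": 0,"rz": 0},{"hand": 0.3,"x": 0,"y": 0,"z": 0.17,"rx": 0,"ry": 0,"rz": 0},{"hand": 0.3,"x": 0,"y": 0,"z": 0.22,"rx": 0,"ry": 0,"rz": 0},{"hand": 0.3,"x": 0,"y": 0,"z": 0.24,"rx": 0,"ry": 0,"rz": 0}])

```text
t: 43.95
eef_pos: [0.6304, 0.1674, 0.0461]
orientation: [-0.002, 0.686, 0.728, -0.002]
wrist_force: [-0.3, 0.2, -0.6]
finger_gap: 0.0503
finger_force: 52.4
```

```bash
python3 st.py; python3 - <<'E'
from h import *
print("to slot",toolmove([.6317,.1644,.0295],down(.05)))
E
```

```text
43.95 [0.6304 0.1674 0.0461] x [-5.870e-02  9.983e-01 -7.000e-04] y [ 0.9983  0.0587 -0.0052] z [-0.0051 -0.001  -1.    ] [-0.32  0.18 -0.57] 0.0503 hd 1.6296 [-0.01  1.04 -0.63  1.58  0.78  0.8  -0.91]
to slot (array([-0.0061,  0.0025,  0.0333]), array([-0.0033,  0.0004,  0.0056]))
```

Call:
apply_moves(moves=[{"hand": 0.3,"x": -0.002,"y": 0.002,"z": 0.008,"rx": 0,"ry": 0,"rz": 0},{"hand": 0.3,"x": -0.004,"y": 0.002,"z": 0.016,"rx": 0,"ry": 0,"rz": 0},{"hand": 0.3,"x": -0.004,"y": 0.002,"z": 0.024,"rx": 0,"ry": 0,"rz": 0},{"hand": 0.3,"x": -0.004,"y": 0.002,"z": 0.03,"rx": 0,"ry": 0,"rz": 0},{"hand": 0.3,"x": -0.004,"y": 0.002,"z": 0.036,"rx": 0,"ry": 0,"rz": 0}])

```text
t: 44.45
eef_pos: [0.6334, 0.1663, 0.0302]
orientation: [-0.001, 0.686, 0.727, 0.0]
wrist_force: [-0.2, 0.3, -0.9]
finger_gap: 0.0502
finger_force: 52.4
```

Call:
apply_moves(moves=[{"hand": 0.3,"x": 0,"y": 0,"z": 0,"rx": 0,"ry": 0,"rz": 0},{"hand": 0.72,"x": 0,"y": 0,"z": 0,"rx": 0,"ry": 0,"rz": 0},{"hand": 0.72,"x": 0,"y": 0,"z": 0,"rx": 0,"ry": 0,"rz": 0},{"hand": 0.72,"x": 0,"y": 0,"z": 0,"rx": 0,"ry": 0,"rz": 0},{"hand": 0.72,"x": 0,"y": 0,"z": 0,"rx": 0,"ry": 0,"rz": 0}])

```text
t: 44.95
eef_pos: [0.6331, 0.1662, 0.0299]
orientation: [-0.001, 0.686, 0.727, -0.0]
wrist_force: [-0.1, 0.5, 0.5]
finger_gap: 0.0612
finger_force: 0.0
```

Call:
apply_moves(moves=[{"hand": 0.72,"x": 0,"y": 0,"z": -0.06,"rx": 0,"ry": 0,"rz": 0},{"hand": 0.72,"x": 0,"y": 0,"z": -0.12,"rx": 0,"ry": 0,"rz": 0},{"hand": 0.72,"x": 0,"y": 0,"z": -0.18,"rx": 0,"ry": 0,"rz": 0},{"hand": 0.72,"x": 0,"y": 0,"z": -0.26,"rx": 0,"ry": 0,"rz": 0},{"hand": 0.72,"x": 0,"y": 0,"z": -0.34,"rx": 0,"ry": 0,"rz": 0}])

```text
t: 45.45
eef_pos: [0.6329, 0.1659, 0.201]
orientation: [-0.001, 0.686, 0.728, -0.001]
wrist_force: [0.6, -0.1, -0.4]
finger_gap: 0.0613
finger_force: 0.0
```

Call:
apply_moves(moves=[{"hand": 0,"x": -0.05,"y": -0.06,"z": -0.06,"rx": 0,"ry": 0,"rz": 0},{"hand": 0,"x": -0.1,"y": -0.12,"z": -0.12,"rx": 0,"ry": 0,"rz": 0},{"hand": 0,"x": -0.15,"y": -0.18,"z": -0.16,"rx": 0,"ry": 0,"rz": 0},{"hand": 0,"x": -0.16,"y": -0.24,"z": -0.2,"rx": 0,"ry": 0,"rz": 0},{"hand": 0,"x": -0.16,"y": -0.26,"z": -0.2,"rx": 0,"ry": 0,"rz": 0}])

```text
t: 45.95
eef_pos: [0.507, 0.0778, 0.3023]
orientation: [0.001, 0.686, 0.727, 0.0]
wrist_force: [0.3, 0.5, 0.3]
finger_gap: -0.0001
finger_force: 0.0
```

```bash
python3 st.py; python3 - <<'E'
from h import *
print("glasses base",onz("scene",[[350,305],[373,288],[392,272],[416,250]],0).round(3).tolist())
a=vision.grab_frame("wrist"); c0=cam("wrist"); cv2.imwrite("pics/chk.png",a[:,:,::-1])
print("wrist",find("jar1","wrist",c0))
for n in("scene","side"):
    vision.grab_frame(n)
    for t in("jar1","lid","knife"): print(n,t,find(t,n))
print("slots px",proj("wrist",[[.6404,-.0094,.05],[.6375,.0485,.05],[.6346,.1065,.05],[.6317,.1644,.05]],c0).round())
E
```

```text
45.95 [0.507  0.0778 0.3023] x [-5.750e-02  9.983e-01 -7.000e-04] y [0.9983 0.0575 0.0016] z [ 1.6e-03 -6.0e-04 -1.0e+00] [0.28 0.48 0.34] -0.0001 hd 1.6283 [ 0.29  0.56 -0.87  1.78  0.49  1.03 -0.71]
glasses base [[0.908, -0.026, 0.0], [0.915, 0.061, 0.0], [0.917, 0.145, 0.0], [0.917, 0.27, 0.0]]
wrist [(0.91, array([0.6252, 0.1649, 0.0485])), (0.81, array([0.6344, 0.0535, 0.0483])), (0.64, array([0.6318, 0.1065, 0.0516])), (0.63, array([ 0.6344, -0.0022,  0.0468]))]
scene jar1 [(0.75, array([ 0.6458, -0.0089,  0.0473])), (0.59, array([0.6404, 0.0362, 0.0539]))]
scene lid [(0.65, array([0.7316, 0.0612, 0.1578])), (0.63, array([ 0.4382, -0.3655,  0.0268]))]
scene knife []
side jar1 [(0.76, array([ 0.6299, -0.0035,  0.0463])), (0.59, array([0.6216, 0.1108, 0.049 ])), (0.57, array([0.6265, 0.0532, 0.0538])), (0.43, array([0.6251, 0.1623, 0.0562]))]
side lid [(0.75, array([0.7217, 0.0909, 0.1517]))]
side knife [(0.66, array([ 0.4345, -0.3475,  0.0274])), (0.46, array([ 0.6306, -0.0024,  0.0506]))]
slots px [[349. 233.]
 [353. 193.]
 [357. 150.]
 [361. 103.]]
```

View pics/chk.png

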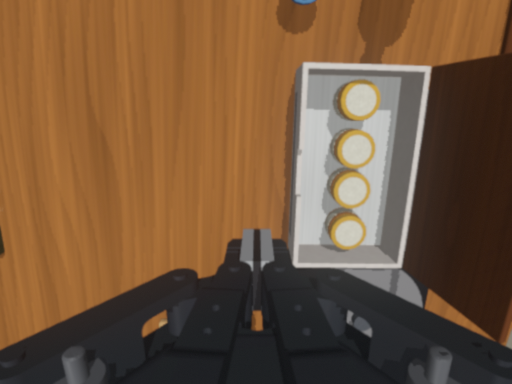

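The wrist picture shows all four jars upright in the box, caps at (360,100), (355,148), (350,190) and (347,231). The lid is open to the right. I go over and behind it.

Call:
apply_moves(moves=[{"hand": 0,"x": -0.002,"y": 0.054,"z": 0,"rx": 0,"ry": 0,"rz": 0},{"hand": 0,"x": -0.004,"y": 0.108,"z": 0,"rx": 0,"ry": 0,"rz": 0},{"hand": 0,"x": -0.006,"y": 0.162,"z": 0,"rx": 0,"ry": 0,"rz": 0},{"hand": 0,"x": -0.008,"y": 0.216,"z": 0,"rx": 0,"ry": 0,"rz": 0},{"hand": 0,"x": -0.01,"y": 0.27,"z": 0,"rx": 0,"ry": 0,"rz": 0}])

```text
t: 46.95
eef_pos: [0.6446, 0.0815, 0.2991]
orientation: [-0.001, 0.686, 0.727, -0.001]
wrist_force: [0.2, 0.6, 0.6]
finger_gap: 0.0002
finger_force: 0.0
```

Call:
apply_moves(moves=[{"hand": 0,"x": -0.002,"y": 0.054,"z": 0,"rx": 0,"ry": 0,"rz": 0},{"hand": 0,"x": -0.004,"y": 0.108,"z": 0,"rx": 0,"ry": 0,"rz": 0},{"hand": 0,"x": -0.006,"y": 0.162,"z": 0,"rx": 0,"ry": 0,"rz": 0},{"hand": 0,"x": -0.008,"y": 0.216,"z": 0,"rx": 0,"ry": 0,"rz": 0},{"hand": 0,"x": -0.01,"y": 0.27,"z": 0,"rx": 0,"ry": 0,"rz": 0}])

```text
t: 47.45
eef_pos: [0.7795, 0.0842, 0.2987]
orientation: [-0.001, 0.686, 0.727, -0.001]
wrist_force: [0.2, -0.3, 0.1]
finger_gap: -0.0003
finger_force: 0.0
```

```bash
python3 st.py
```

```text
47.45 [0.7795 0.0842 0.2987] x [-5.810e-02  9.983e-01  5.000e-04] y [ 0.9983  0.0581 -0.0023] z [-2.3e-03  4.0e-04 -1.0e+00] [ 0.25 -0.3   0.07] -0.0003 hd 1.629 [ 0.06  0.97 -0.75  0.82  0.6   1.52 -0.4 ]
```

Call:
apply_moves(moves=[{"hand": 0,"x": 0,"y": 0,"z": 0.05,"rx": 0,"ry": 0,"rz": 0},{"hand": 0,"x": 0,"y": 0,"z": 0.1,"rx": 0,"ry": 0,"rz": 0},{"hand": 0,"x": 0,"y": 0,"z": 0.15,"rx": 0,"ry": 0,"rz": 0},{"hand": 0,"x": 0,"y": 0,"z": 0.19,"rx": 0,"ry": 0,"rz": 0},{"hand": 0,"x": 0,"y": 0,"z": 0.208,"rx": 0,"ry": 0,"rz": 0}])

```text
t: 47.95
eef_pos: [0.7772, 0.0841, 0.192]
orientation: [-0.002, 0.686, 0.728, -0.002]
wrist_force: [-0.0, -0.2, 0.4]
finger_gap: 0.0002
finger_force: 0.0
```

Call:
apply_moves(moves=[{"hand": 0,"x": 0,"y": -0.03,"z": 0,"rx": 0,"ry": 0,"rz": 0},{"hand": 0,"x": 0,"y": -0.06,"z": 0,"rx": 0,"ry": 0,"rz": 0},{"hand": 0,"x": 0,"y": -0.09,"z": 0,"rx": 0,"ry": 0,"rz": 0},{"hand": 0,"x": 0,"y": -0.12,"z": 0,"rx": 0,"ry": 0,"rz": 0},{"hand": 0,"x": 0,"y": -0.152,"z": 0,"rx": 0,"ry": 0,"rz": 0}])

```text
t: 48.45
eef_pos: [0.7028, 0.0803, 0.1963]
orientation: [-0.0, 0.686, 0.727, 0.001]
wrist_force: [0.4, 0.1, 0.2]
finger_gap: -0.0002
finger_force: 0.4
```

```bash
python3 st.py;  python3 - <<'E'
from h import *
for n in("scene","side"):
    vision.grab_frame(n); print(n,find("lid",n))
E
```

```text
48.45 [0.7028 0.0803 0.1963] x [-0.0579  0.9983  0.0014] y [9.983e-01 5.790e-02 6.000e-04] z [ 5.0e-04  1.4e-03 -1.0e+00] [0.44 0.07 0.19] -0.0002 hd 1.6287 [ 0.16  0.93 -0.75  1.3   0.64  1.15 -0.59]
scene [(0.83, array([0.7019, 0.0503, 0.1453])), (0.7, array([ 0.6465, -0.0088,  0.0506]))]
side [(0.81, array([0.6886, 0.0926, 0.1538]))]
```

The lid is following (its centre moved from x≈0.727 to 0.695). I continue the arc.

Call:
apply_moves(moves=[{"hand": 0,"x": 0,"y": -0.04,"z": 0.014,"rx": 0,"ry": 0,"rz": 0},{"hand": 0,"x": 0,"y": -0.078,"z": 0.032,"rx": 0,"ry": 0,"rz": 0},{"hand": 0,"x": 0,"y": -0.107,"z": 0.052,"rx": 0,"ry": 0,"rz": 0},{"hand": 0,"x": 0,"y": -0.136,"z": 0.077,"rx": 0,"ry": 0,"rz": 0},{"hand": 0,"x": 0,"y": -0.158,"z": 0.105,"rx": 0,"ry": 0,"rz": 0}])

```text
t: 49.15
eef_pos: [0.6245, 0.0758, 0.1434]
orientation: [-0.0, 0.686, 0.727, 0.001]
wrist_force: [0.1, -0.2, 2.2]
finger_gap: 0.0003
finger_force: 0.4
```

Call:
apply_moves(moves=[{"hand": 0,"x": 0,"y": -0.022,"z": 0.033,"rx": 0,"ry": 0,"rz": 0},{"hand": 0,"x": 0,"y": -0.032,"z": 0.057,"rx": 0,"ry": 0,"rz": 0},{"hand": 0,"x": 0,"y": -0.04,"z": 0.08,"rx": 0,"ry": 0,"rz": 0},{"hand": 0,"x": 0,"y": -0.044,"z": 0.099,"rx": 0,"ry": 0,"rz": 0},{"hand": 0,"x": 0,"y": -0.048,"z": 0.108,"rx": 0,"ry": 0,"rz": 0}])

```text
t: 49.65
eef_pos: [0.5998, 0.074, 0.0883]
orientation: [-0.001, 0.686, 0.727, -0.0]
wrist_force: [1.4, 0.7, 0.3]
finger_gap: -0.0002
finger_force: 0.2
```

Call:
apply_moves(moves=[{"hand": 0,"x": 0,"y": 0,"z": 0.004,"rx": 0,"ry": 0,"rz": 0},{"hand": 0,"x": 0,"y": 0,"z": 0.008,"rx": 0,"ry": 0,"rz": 0},{"hand": 0,"x": 0,"y": 0,"z": 0.012,"rx": 0,"ry": 0,"rz": 0},{"hand": 0,"x": 0,"y": 0,"z": 0.014,"rx": 0,"ry": 0,"rz": 0},{"hand": 0,"x": 0,"y": 0,"z": 0.016,"rx": 0,"ry": 0,"rz": 0}])

```text
t: 50.15
eef_pos: [0.5996, 0.0741, 0.0814]
orientation: [-0.001, 0.686, 0.727, -0.0]
wrist_force: [-1.3, 0.2, 1.1]
finger_gap: 0.0
finger_force: 0.2
```

```bash
python3 st.py; cat > lid.py <<'E'
from h import *
from scipy.optimize import minimize_scalar
w=np.array([.636,.0765,.05]); c,s=np.cos(w[2]),np.sin(w[2]); W=lambda x,y,z:[w[0]+c*x-s*y,w[1]+s*x+c*y,z]
for n in("scene","side"):
    c0=cam(n); vision.grab_frame(n); m=[r for r in vision.regions_of("lid",n) if r["score"]>.4][:1]
    print(n,find("lid",n))
    for r in m:
        m=r["pixels"]; out=[]
        for th in np.arange(0,.9,.05):
            k=np.zeros((384,512),np.uint8); P=[W(.075-.15*np.cos(th)*a+.008*np.sin(th),y,.07+.15*np.sin(th)*a+.008*np.cos(th)) for a,y in((0,-.13),(1,-.13),(1,.13),(0,.13))]
            cv2.fillPoly(k,[np.round(proj(n,P,c0)).astype(np.int32)],1); k=k.astype(bool); out.append((k&m).sum()/(k|m).sum())
        print(np.round(out,2),"best",np.argmax(out)*.05)
E
python3 lid.py
```

```text
50.15 [0.5996 0.0741 0.0814] x [-5.820e-02  9.983e-01  7.000e-04] y [ 0.9983  0.0582 -0.0012] z [-1.2e-03  7.0e-04 -1.0e+00] [-1.32  0.19  1.11] 0.0 hd 1.6291 [ 0.16  0.94 -0.66  1.73  0.8   0.76 -0.85]
scene [(0.63, array([0.6486, 0.0505, 0.0796])), (0.36, array([ 0.6808, -0.0927,  0.0529])), (0.34, array([ 0.439 , -0.3732,  0.0296]))]
[0.88 0.87 0.83 0.78 0.74 0.7  0.69 0.65 0.62 0.61 0.59 0.57 0.56 0.55
 0.53 0.51 0.5  0.49] best 0.0
side [(0.88, array([0.6147, 0.1152, 0.0831]))]
[0.81 0.75 0.67 0.56 0.49 0.42 0.34 0.28 0.24 0.18 0.15 0.08 0.04 0.02
 0.02 0.02 0.01 0.01] best 0.0
```

Call:
apply_moves(moves=[{"hand": 0,"x": 0,"y": 0,"z": 0.003,"rx": 0,"ry": 0,"rz": 0},{"hand": 0,"x": 0,"y": 0,"z": 0.006,"rx": 0,"ry": 0,"rz": 0},{"hand": 0,"x": 0,"y": 0,"z": 0.009,"rx": 0,"ry": 0,"rz": 0},{"hand": 0,"x": 0,"y": 0,"z": 0.012,"rx": 0,"ry": 0,"rz": 0},{"hand": 0,"x": 0,"y": 0,"z": 0.012,"rx": 0,"ry": 0,"rz": 0}])

```text
t: 50.95
eef_pos: [0.5994, 0.074, 0.0778]
orientation: [0.0, 0.686, 0.727, -0.0]
wrist_force: [-5.3, -2.3, 20.5]
finger_gap: 0.0
finger_force: 10.1
```

```bash
python3 st.py
```

```text
50.95 [0.5994 0.074  0.0778] x [-5.820e-02  9.983e-01 -9.000e-04] y [ 9.983e-01  5.820e-02 -5.000e-04] z [-5.e-04 -9.e-04 -1.e+00] [-5.34 -2.31 20.52] 0.0 hd 1.629 [ 0.16  0.95 -0.65  1.73  0.81  0.76 -0.86]
```

The lid is pressed shut (20 N at 77.8 mm). Next is the lever.

Call:
apply_moves(moves=[{"hand": 0,"x": 0,"y": 0,"z": -0.04,"rx": 0,"ry": 0,"rz": 0},{"hand": 0,"x": 0,"y": 0,"z": -0.09,"rx": 0,"ry": 0,"rz": 0},{"hand": 0.6,"x": 0,"y": 0,"z": -0.14,"rx": 0,"ry": 0,"rz": 0},{"hand": 0.6,"x": 0,"y": 0,"z": -0.19,"rx": 0,"ry": 0,"rz": 0},{"hand": 0.6,"x": 0,"y": 0,"z": -0.25,"rx": 0,"ry": 0,"rz": 0}])

```text
t: 51.45
eef_pos: [0.599, 0.0736, 0.2006]
orientation: [-0.001, 0.686, 0.727, -0.001]
wrist_force: [-0.2, -0.6, -0.5]
finger_gap: 0.0435
finger_force: 0.0
```

Call:
apply_moves(moves=[{"hand": 0.6,"x": -0.056,"y": 0.007,"z": 0,"rx": 0,"ry": 0,"rz": 0.066},{"hand": 0.6,"x": -0.112,"y": 0.013,"z": 0,"rx": 0,"ry": 0,"rz": 0.132},{"hand": 0.6,"x": -0.168,"y": 0.02,"z": 0,"rx": 0,"ry": 0,"rz": 0.198},{"hand": 0.6,"x": -0.223,"y": 0.026,"z": 0,"rx": 0,"ry": 0,"rz": 0.264},{"hand": 0.6,"x": -0.279,"y": 0.033,"z": 0,"rx": 0,"ry": 0,"rz": 0.33}])

```text
t: 51.95
eef_pos: [0.6242, -0.0655, 0.2]
orientation: [-0.001, 0.851, 0.526, -0.001]
wrist_force: [0.4, -0.1, -0.1]
finger_gap: 0.0513
finger_force: 0.0
```

Call:
apply_moves(moves=[{"hand": 0.6,"x": -0.045,"y": 0.033,"z": 0,"rx": 0,"ry": 0,"rz": 0.066},{"hand": 0.6,"x": -0.09,"y": 0.067,"z": 0,"rx": 0,"ry": 0,"rz": 0.132},{"hand": 0.6,"x": -0.136,"y": 0.1,"z": 0,"rx": 0,"ry": 0,"rz": 0.198},{"hand": 0.6,"x": -0.181,"y": 0.134,"z": 0,"rx": 0,"ry": 0,"rz": 0.264},{"hand": 0.6,"x": -0.226,"y": 0.167,"z": 0,"rx": 0,"ry": 0,"rz": 0.325}])

```text
t: 52.45
eef_pos: [0.6488, -0.2038, 0.1998]
orientation: [-0.001, 0.956, 0.294, -0.001]
wrist_force: [0.0, -0.3, 0.3]
finger_gap: 0.0515
finger_force: 0.0
```

```bash
python3 st.py; python3 dial.py wr3 "[.636,.0765,.05]"; python3 lid.py; python3 - <<'E'
from h import *
im=cv2.imread("pics/wr3.png"); 
# hub: dark grey disc
c0=cam("wrist"); g=cv2.GaussianBlur(cv2.cvtColor(im,cv2.COLOR_BGR2GRAY),(5,5),1)
p=proj("wrist",[[.682,-.147,.06]],c0)[0]; print("hub pred",p)
h=cv2.HoughCircles(g,cv2.HOUGH_GRADIENT,1,20,param1=60,param2=12,minRadius=9,maxRadius=22)
for u,v,r in h[0]:
    if np.hypot(u-p[0],v-p[1])<25: print(u,v,r,onz("wrist",[[u,v]],.065,c0).round(4))
E
```

```text
52.45 [ 0.6488 -0.2038  0.1998] x [ 0.8274  0.5615 -0.0012] y [ 0.5615 -0.8274 -0.0015] z [-1.9e-03  5.0e-04 -1.0e+00] [ 0.04 -0.26  0.32] 0.0515 hd 0.5963 [ 0.49  0.84 -0.52  1.4   0.45  1.02 -1.1 ]
[ 0.6488 -0.2038  0.1998]
red 214 [213.4 209.1] [ 0.6015 -0.1819] r 0.0881 ang 0.636
yel 429 [254.8 191.7] [ 0.6477 -0.201 ] r 0.0646 ang 0.043
piv [ 0.6822 -0.1465]
scene [(0.75, array([0.643 , 0.0616, 0.0809])), (0.54, array([0.5557, 0.3062, 0.0322]))]
[0.95 0.91 0.88 0.83 0.79 0.75 0.73 0.7  0.67 0.66 0.65 0.62 0.61 0.6
 0.58 0.57 0.55 0.54] best 0.0
side [(0.77, array([0.6225, 0.0916, 0.0803]))]
[0.93 0.86 0.78 0.68 0.61 0.54 0.46 0.39 0.33 0.25 0.19 0.11 0.05 0.02
 0.02 0.02 0.01 0.01] best 0.0
hub pred [230.30379192 122.95189247]
223.5 123.5 15.8 [[ 0.6786 -0.1425  0.065 ]]
```

Call:
apply_moves(moves=[{"hand": 0.6,"x": 0.001,"y": -0.005,"z": 0.06,"rx": 0,"ry": 0,"rz": 0},{"hand": 0.6,"x": 0.001,"y": -0.005,"z": 0.12,"rx": 0,"ry": 0,"rz": 0},{"hand": 0.6,"x": 0.001,"y": -0.005,"z": 0.18,"rx": 0,"ry": 0,"rz": 0},{"hand": 0.6,"x": 0.001,"y": -0.005,"z": 0.23,"rx": 0,"ry": 0,"rz": 0},{"hand": 0.6,"x": 0.001,"y": -0.005,"z": 0.248,"rx": 0,"ry": 0,"rz": 0}])

```text
t: 53.3
eef_pos: [0.6458, -0.1986, 0.0734]
orientation: [-0.002, 0.955, 0.297, -0.003]
wrist_force: [-0.1, 0.6, -0.2]
finger_gap: 0.0513
finger_force: 0.0
```

Call:
apply_moves(moves=[{"hand": 0.1,"x": 0,"y": 0,"z": 0,"rx": 0,"ry": 0,"rz": 0},{"hand": 0.1,"x": 0,"y": 0,"z": 0,"rx": 0,"ry": 0,"rz": 0},{"hand": 0.1,"x": 0,"y": 0,"z": 0,"rx": 0,"ry": 0,"rz": 0},{"hand": 0.1,"x": 0,"y": 0,"z": 0,"rx": 0,"ry": 0,"rz": 0},{"hand": 0.1,"x": 0,"y": 0,"z": 0,"rx": 0,"ry": 0,"rz": 0}], grip_force=20)

```text
t: 53.8
eef_pos: [0.6489, -0.2002, 0.0776]
orientation: [0.0, 0.955, 0.296, 0.001]
wrist_force: [1.0, 0.4, 3.6]
finger_gap: 0.0168
finger_force: 21.0
```

Call:
apply_moves(moves=[{"hand": 0.1,"x": -0.006,"y": -0.015,"z": 0,"rx": 0,"ry": 0,"rz": 0},{"hand": 0.1,"x": -0.01,"y": -0.03,"z": 0,"rx": 0,"ry": 0,"rz": 0},{"hand": 0.1,"x": -0.012,"y": -0.045,"z": 0,"rx": 0,"ry": 0,"rz": 0},{"hand": 0.1,"x": -0.012,"y": -0.061,"z": 0,"rx": 0,"ry": 0,"rz": 0},{"hand": 0.1,"x": -0.011,"y": -0.077,"z": 0,"rx": 0,"ry": 0,"rz": 0}])

```text
t: 54.3
eef_pos: [0.6199, -0.1753, 0.0773]
orientation: [0.002, 0.956, 0.294, -0.002]
wrist_force: [-2.2, -6.3, 9.7]
finger_gap: 0.0166
finger_force: 21.5
```

Call:
apply_moves(moves=[{"hand": 0.1,"x": 0,"y": 0,"z": 0,"rx": 0,"ry": 0,"rz": 0},{"hand": 0.1,"x": 0,"y": 0,"z": 0,"rx": 0,"ry": 0,"rz": 0},{"hand": 0.6,"x": 0,"y": 0,"z": 0,"rx": 0,"ry": 0,"rz": 0},{"hand": 0.6,"x": 0,"y": 0,"z": 0,"rx": 0,"ry": 0,"rz": 0},{"hand": 0.6,"x": 0,"y": 0,"z": 0,"rx": 0,"ry": 0,"rz": 0}])

```text
t: 54.8
eef_pos: [0.6206, -0.1711, 0.0756]
orientation: [-0.001, 0.955, 0.296, -0.001]
wrist_force: [-0.7, 0.5, 0.6]
finger_gap: 0.0513
finger_force: 0.0
```

Call:
apply_moves(moves=[{"hand": 0.6,"x": 0,"y": 0,"z": -0.06,"rx": 0,"ry": 0,"rz": 0},{"hand": 0.6,"x": 0,"y": 0,"z": -0.12,"rx": 0,"ry": 0,"rz": 0},{"hand": 0.6,"x": 0,"y": 0,"z": -0.18,"rx": 0,"ry": 0,"rz": 0},{"hand": 0.6,"x": 0,"y": 0,"z": -0.24,"rx": 0,"ry": 0,"rz": 0},{"hand": 0.6,"x": 0,"y": 0,"z": -0.25,"rx": 0,"ry": 0,"rz": 0}])

```text
t: 55.3
eef_pos: [0.6237, -0.1713, 0.2047]
orientation: [0.001, 0.955, 0.296, 0.002]
wrist_force: [1.1, -0.2, -0.4]
finger_gap: 0.0513
finger_force: 0.0
```

```bash
python3 st.py; python3 dial.py wr4 "[.6344,.0778,.05]"; python3 - <<'E'
from h import *
im=cv2.imread("pics/wr4.png")[:,:,::-1]; h=cv2.cvtColor(im,cv2.COLOR_RGB2HSV).astype(int); c0=cam("wrist")
m=(((h[...,0]<6)|(h[...,0]>174))&(h[...,1]>150)&(h[...,2]>90)); v,u=np.nonzero(m); P=onz("wrist",np.c_[u,v],.052,c0)[:,:2]; d=P-np.median(P,0); P=P[np.hypot(*d.T)<.03]
l=cv2.fitLine(P.astype(np.float32),cv2.DIST_L2,0,.01,.01).ravel(); print("arrow axis heading-pi",np.arctan2(l[1],l[0]) , P.min(0),P.max(0))
E
```

```text
55.3 [ 0.6237 -0.1713  0.2047] x [0.8252 0.5649 0.0038] y [ 0.5649 -0.8252  0.0025] z [ 4.6e-03  1.0e-04 -1.0e+00] [ 1.13 -0.18 -0.37] 0.0513 hd 0.6003 [ 0.47  0.79 -0.52  1.52  0.45  0.96 -1.16]
[ 0.6237 -0.1713  0.2047]
red 107 [252.8 212.1] [ 0.5956 -0.1847] r 0.0938 ang 0.615
yel 410 [254.6 193.9] [ 0.6204 -0.1702] r 0.0652 ang 0.656
piv [ 0.6806 -0.1452]
arrow axis heading-pi -1.0600252 [ 0.58859587 -0.1900169 ] [ 0.60145481 -0.17710512]
```

Call:
apply_moves(moves=[{"hand": 0.6,"x": -0.05,"y": 0,"z": -0.02,"rx": 0,"ry": 0,"rz": 0},{"hand": 0.6,"x": -0.1,"y": 0,"z": -0.04,"rx": 0,"ry": 0,"rz": 0},{"hand": 0.6,"x": -0.15,"y": 0,"z": -0.06,"rx": 0,"ry": 0,"rz": 0},{"hand": 0.6,"x": -0.2,"y": 0,"z": -0.08,"rx": 0,"ry": 0,"rz": 0},{"hand": 0.6,"x": -0.22,"y": 0,"z": -0.08,"rx": 0,"ry": 0,"rz": 0}])

```text
t: 55.85
eef_pos: [0.5286, -0.2359, 0.2407]
orientation: [-0.0, 0.956, 0.294, -0.002]
wrist_force: [0.1, -0.5, -0.3]
finger_gap: 0.0512
finger_force: 0.0
```

```bash
python3 dial.py wr5 "[.6344,.0778,.05]"; python3 lid.py; python3 - <<'E'
from h import *
for n in("scene","side"):
    vision.grab_frame(n)
    for t in("knife","salt","bottle_a","mill","mug","tumbler","tea_tin"): print(n,t,[(s,p.tolist()) for s,p in find(t,n,smin=.5)])
# lever vs arrow in scene picture
im=vision.grab_frame("scene"); h=cv2.cvtColor(im,cv2.COLOR_RGB2HSV).astype(int); c0=cam("scene"); p0=np.array([.6806,-.1452])
u0,v0=proj("scene",[[*p0,.052]],c0)[0]; vv,uu=np.mgrid[:384,:512]; near=np.hypot(uu-u0,vv-v0)<60
for nm,mk,z in(("red",((h[...,0]<6)|(h[...,0]>174))&(h[...,1]>150)&(h[...,2]>90),.052),("yel",(abs(h[...,0]-26)<6)&(h[...,1]>140)&(h[...,2]>100),.080)):
    v,u=np.nonzero(mk&near)
    if len(u):
        q=np.median(onz("scene",np.c_[u,v],z,c0)[:,:2],0)-p0; print(nm,len(u),np.hypot(*q).round(4),(np.pi+1.05-np.arctan2(q[1],q[0])%(2*np.pi)).round(3))
E
```

```text
[ 0.5286 -0.2359  0.2407]
red 196 [254.4  89.7] [ 0.6001 -0.1825] r 0.0888 ang 0.615
yel 365 [255.5  62.5] [ 0.6184 -0.1718] r 0.0676 ang 0.646
piv [ 0.6806 -0.1452]
scene [(0.87, array([0.6406, 0.0615, 0.0837]))]
[0. 0. 0. 0. 0. 0. 0. 0. 0. 0. 0. 0. 0. 0. 0. 0. 0. 0.] best 0.0
side [(0.71, array([0.6243, 0.0925, 0.0809])), (0.57, array([0.3028, 0.407 , 0.041 ]))]
[0.95 0.87 0.79 0.69 0.61 0.54 0.45 0.38 0.31 0.23 0.17 0.09 0.03 0.
 0.   0.   0.   0.  ] best 0.0
scene knife [(0.86, [0.4389, -0.3677, 0.0239])]
scene salt [(0.59, [0.5528, 0.3062, 0.0324])]
scene bottle_a [(0.92, [0.613, 0.5019, 0.1387]), (0.58, [0.6933, 0.3476, 0.1106])]
scene mill [(0.8, [0.3292, 0.3841, 0.0457])]
scene mug [(0.95, [0.718, -0.378, 0.0584])]
scene tumbler [(0.74, [0.5968, -0.4689, 0.061])]
scene tea_tin [(0.66, [0.3101, -0.4014, 0.0708])]
side knife [(0.68, [0.4364, -0.3494, 0.0286])]
side salt [(0.76, [0.5573, 0.2977, 0.0246]), (0.7, [0.4078, -0.3076, 0.015])]
side bottle_a [(0.95, [0.6561, 0.3864, 0.1117]), (0.67, [0.5835, 0.5229, 0.1028]), (0.52, [0.6002, 0.0478, 0.0535])]
side mill [(0.58, [0.3005, 0.4081, 0.0429])]
side mug [(0.63, [0.6918, -0.3589, 0.0599])]
side tumbler [(0.7, [0.5727, -0.4543, 0.0672]), (0.55, [0.3019, 0.4062, 0.0438])]
side tea_tin [(0.87, [0.2743, -0.3727, 0.0659])]
red 26 0.0913 0.639
yel 93 0.066 0.637
```

The lever and arrow agree within about 0.03 rad in three views. The lid is shut, the knife is on the board, and the bystanders have not moved. I hand in.

```bash
python3 -c "
from workcell import ticket; print(ticket.hand_in())"
```

```text
the job is handed in; nothing more can be done
None
```

The job is handed in with no verdict returned: all four jars stand in the shut warmer, the lever is within about 0.05 rad of the red arrow, and the knife is back on its board; placing the second jar spiked the wrist force to about 68 N, below the 120 N wrist limit but possibly over the 40 N pressing limit if the fingers count.

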